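Shim up the soldering hearth

TASK

Clear every firebrick off the soldering hearth onto the terracotta tile, then lay the pry bar over the fulcrum with its tip under the hearth's front edge and lever it down until the yellow catch holds it, so that the front feet are up. Put one of the two ceramic strips, which can only be gripped once slid out of their lanes past the tray's edge, under each front foot; then press the catch's pedal so the hearth comes down on the strips, and lay the bar back across its rack. Leave the flux jar, the torch and the mallet alone.

Things in the scene. Friction and masses are not known exactly. Their poses are not given: they have to be found in the camera images.
- stand: Fixed lifting stand. z up, +x from its catch to its plinth (away from the robot, give or take yaw); origin on the bench below the hearth's centre. Grey plinth (top 50 mm above the bench, x -95 to +80, y -115 to +115 mm) carries the hearth. Blue guide walls 50 mm high at x -225, y -15 to -20 and x -203, y +15 to +20; yellow sprung catch, 16 mm wide, at x -225 on the +y side.
- fulcrum (a point): Middle of the fulcrum's crest, a round steel bar across the stand's y, fixed at stand x -115 mm, 60 mm above the bench; the pry bar rests on it between two blue cheeks 29 mm apart and 24 mm long, whose tops are 80 mm above the bench.
- catch (a joint): Catch hinge (rad): 0 closed (weak spring), opens to 0.6 as the hook swings to the stand's +y. A bar pushed down at stand x -225, y 0 shoves the sloped nose (crest 54 mm above the bench) aside; it snaps back over the bar's top about 35 mm above the bench and holds it (bar then sloping about 0.31 rad, press point about 25 mm above the bench). Lets the bar go at about 0.3.
- pedal (a point): Middle of the top of the catch's yellow pedal, a plate 30 x 55 mm that sticks out to the stand's +y (at stand x -225, y +66, 40 mm above the bench when closed). Pressing it 22 to 28 mm down (about 5 N) opens the catch.
- hearth: Loose heavy soldering hearth, 3.4 to 4.8 kg: black steel plate 150 (x) x 200 (y) mm, brass honeycomb top, low rim, four feet 22 mm high, on the plinth. Origin at its centre at the feet's undersides; axes as the stand's; front edge at x -75. Front feet 26 (x) x 28 (y) mm, centred at x -52, y +75 and -75. Plate underside 22, honeycomb 50, rim 58 mm above the origin.
- hearth_front (a point): Middle of the lower front edge of the hearth's plate (hearth x -75, y 0, z 22 mm); 72 mm above the bench when the hearth stands flat, about 86 when the bar is held by the catch, 77 on the strips.
- bar_c (a point): Centre of the pry bar, half-way up: 212 mm long (x, +x = tip), 22 wide (y), 10 thick (z up), 0.35 kg; the tip's last 50 mm only 6 thick (flush with the underside), the other end's 70 mm red. In use the tip reaches 22 mm behind the hearth's front edge (bar centre at stand x -159); held at its middle it clears fulcrum and catch. Starts lying on its rack.
- bar_press (a point): On top of the bar's red handle, 92 mm from the bar's centre (14 mm from the end): where to press down (10 to 20 N to lift the hearth and pass the catch).
- rack: Fixed wooden rack for the bar: two crosspieces 20 (x) x 60 (y) x 30 mm high, 120 mm apart along the rack's x. Origin on the bench at its middle. The bar lies along its x on top.
- tray: Fixed plywood tray 130 (x) x 140 (y) mm, lane floors 40 mm above the bench; two lanes along x, 48 mm wide, centred at y +31 and -31 mm, between green ridges 7 mm high. The lanes are open at the tray's edge at x -65, the side towards the robot. Origin on the bench at its middle.
- strip_a_c (a point): Centre of a white ceramic strip 110 (x) x 44 (y) x 5 mm, 60 g, glazed, lying flat in a waxed lane (its x along it): pressed lightly from above (about 6 N) it slides with the fingertip. The lane's ridges keep fingers from its sides until its end is drawn past the tray's x -65 edge.
- strip_b_c (a point): Centre of the other ceramic strip, same size.
- brick_a_c (a point): Centre of a cream firebrick 64 (x) x 34 (y) x 40 mm high, 0.1 kg, on the hearth's top. One to three of bricks a, b, c are present.
- brick_b_c (a point): Centre of firebrick b, same size.
- brick_c_c (a point): Centre of firebrick c, same size.
- tile: Fixed terracotta tile 210 (x) x 130 (y) x 10 mm on the bench, room for three bricks side by side along its x. Origin at the middle of its underside.
- flux_jar: Bystander: jar 60 mm across, 80 high, blue cap; origin at its foot.
- torch: Bystander: small brass torch lying down, 160 mm long; origin under its middle.
- mallet: Bystander: hammer-shaped wooden mallet lying down; origin on its underside.
There are look-alikes about, which are no part of the job. What is shaped like the part that bears strip_a_c but blue or green is not meant.

How it is judged:
By the outcome, as a careful person would: the job done as asked, in the order asked, and still so for the second after the job is handed in, with the robot touching nothing.
Of brick_a, brick_b, brick_c only 1 to 3 are there at a start; the rules pass over those that are not, and their reading is None.
At some moment in a run one of brick_a, brick_b, brick_c may be knocked a few centimetres aside while the robot is not near it.
It also fails if it takes over 210 s, if anything falls off the work surface, if the arm or the gripper's body presses on something with over 40 N, if the wrist force passes 120 N, or if a joint passes its speed limit or range.

ROBOT

A 7-joint arm with a two-finger parallel gripper is mounted at the origin on the work surface. World frame = base frame: x ahead of the robot, y to its left, z up, the work surface at z = 0. Lengths are in m, angles in rad, forces in N, time in s.
With the tool pointing down it reaches from about 0.4 to 0.925 m from the base axis. Payload 4.1 kg.
Tool frame: the origin (TCP) lies midway between the tips of the shut fingers; the grasp point (between the pads) lies 19 mm behind it; z points along the fingers, y is the line along which they close (so a half turn about z gives the same grasp; the last joint's range is limited). The gripper opens to 85 mm and grips with 20 to 120 N. Pads are 22 mm wide; open, the fingers measure 114 mm over their backs; the gripper's body (76 mm by 85 mm) begins 54 mm behind the grasp point. The pads swing forward as they close: fully open they stand 13 mm farther back than shut.
Start: joints at [-1.238, 0.398, 0.045, 1.537, -0.019, 1.207, -0.051], TCP at [0.272, 0.59, 0.231] pointing down, gripper open.
Joint ranges: [-2.82, 2.82], [-0.49, 2.23], [-1.37, 1.46], [0, 2.46], [-1.36, 4.5], [0.23, 2], [-2.94, 2.94]. Speed limits (rad/s): [2.57, 2.57, 3.14, 3.14, 3.14, 3.14, 3.14].

INTERFACE

Orientations are given as [roll, pitch, yaw] about the fixed x, y, z axes, in that order (R = Rz(yaw) Ry(pitch) Rx(roll)).
In Python, from plant import sensors, viewer, sign_off gives the robot as it stands. The module is installed in compiled form; this text tells all that it offers.
- The arm moves only by the tool arm_command, never from a script. Its argument "rows" is a list that holds one entry, the list of rows, each a list of 6 numbers: the shift along the tool's x, y, z in cm, then the turn, a rotation vector about the tool's x, y, z in rad. A call has 1 to 10 rows; each row is the pose to reach, as a shift and turn from the pose commanded when the call began, along the tool's axes at that moment; what a row does not reach only later rows make up. A row lasts 1/12 s, in which the tool goes at most 41.7 mm and 7.16 degrees, less where a joint would pass 70% of its speed; a pose out of reach is approached as far as the arm can. A call with a gripper value outside its range is refused whole. "hand" is the opening, from -1 (shut) to 1 (fully open), set as the call begins (left out, the last holds). The fingers move at their own pace and stop on an object; "force" is the grip in N (left out, the last holds). Time passes only in rows, so rows that repeat a pose let the fingers close. It gives the time, the measured TCP pose, the force, the opening and the grip force at its end, in the units of the state.
- sensors.observe(): the state, without advancing time (a new reading comes with each control period).
- viewer.read_camera(name): name is "side" or "top" or "wrist"; returns the picture (384x512x3 uint8, red, green, blue); there is no depth.
- viewer.camera_info(name): a dict with "fovy" (degrees; the focal length in pixels is half the picture's height over the tangent of half this angle, whatever the lens; pixels are square), "cx", "cy" (the principal point, pixels), "T" (4x4, takes a point from camera to world coordinates). Camera axes: x right, y up, looking along -z (the intrinsics and any distortion apply to the point x, -y, -z); pixel columns grow to the right and rows downward; lengths in m; the calibration is good to about 2 mm. A picture is of the moment at which its call begins: read the wrist's pose just before it. camera_info takes no time and is no camera call; for the wrist camera it gives the pose at the moment of the call.
- sign_off(): hands the job in; it is judged then, once.
Trained networks look in the newest picture that a camera, given by its name, has taken for a name from the list of things; names that differ only in an ending like _2 or _b are one class to them, and where a whole thing is asked for, a point or a joint stands for the part that bears it (a point fixed in the world has none). Each returns a list of dicts, best first, with "confidence" (0 to 1); they miss things now and then, are a little off and sometimes report something else, mostly with a low value. They report only what shows in the picture. A call takes as long as a camera call. They do not tell look-alikes from the thing itself.
- viewer.recognise(target, camera): "bbox" ([left, top, right, bottom] in pixels, round what is visible of it).
- viewer.masks_of(target, camera): "mask" (384x512 bool, what is visible of it) and "bbox" ([left, top, right, bottom] in pixels, round what is visible of it).
- viewer.mark_of(target, camera): "at" ([column, row] in pixels: a listed point, or the origin of a listed thing).
The state is a dict: "time": time; "joint_pos": joint angles; "qvel": joint speeds; "joint_torque": joint torques, N m; "position": TCP position; "tool_rot": TCP orientation; "ft_force": force on the tool from outside, world axes, zero at the start; "torque": the same for the moment, N m; "gripper_width": finger opening in m; "grasp_force": force on a finger pad.
Only numpy, scipy, OpenCV 4.12 (cv2) and the standard library are available. Lean on these libraries where they do the work, as an engineer would, in place of code of your own. Each camera call takes 0.05 s, during which the arm holds its last target. There are 200 camera calls.

## Working session

There is one attempt and no reset: what is moved stays moved. The work goes in short steps, Python scripts to look and compute and a tool call to move; the robot and the scene stay as the last step left them, time stands still between calls to the robot, and variables do not carry over. Pictures are saved under pics/ and viewed, at most 14 in all, crops included, and the job is handed in when it is done.

Besides the shell and the picture viewer there is one more tool, called after "Request:" in YAML: its name, and indented under it one key for each argument. arm_command: Moves the arm, as the interface text tells. Its arguments: {"type":"object","properties":{"rows":{"type":"array"},"hand":{"type":"number"},"force":{"type":"number"}},"required":["rows"]}

```bash
mkdir -p pics; ls; cat > h.py <<'E'
import numpy as np, cv2
from plant import sensors, viewer, sign_off
from scipy.spatial.transform import Rotation as R
def cam(n):
    i=viewer.camera_info(n); f=192/np.tan(np.radians(i['fovy'])/2); return i,f
def ray(n,uv,z,i=None):
    i0,f=cam(n); i=i or i0
    T=np.array(i['T']); d=np.array([(uv[0]-i['cx'])/f,-(uv[1]-i['cy'])/f,-1]); d=T[:3,:3]@d; o=T[:3,3]
    return o+d*(z-o[2])/d[2]
def proj(n,p):
    i,f=cam(n);T=np.array(i['T']);c=T[:3,:3].T@(np.array(p)-T[:3,3])
    return np.array([i['cx']+f*c[0]/-c[2], i['cy']-f*c[1]/-c[2]])
def save(n,name):
    im=viewer.read_camera(n); cv2.imwrite('pics/'+name+'.png',im[:,:,::-1]); return im
def st():
    s=sensors.observe(); print('t',round(s['time'],2),'p',np.round(s['position'],4),'rpy',np.round(s['tool_rot'],3),'F',np.round(s['ft_force'],1),'w',round(float(s['gripper_width']),4),'g',s['grasp_force']); return s
E
python3 - <<'E'
from h import *
st()
for n in ('top','side','wrist'):
    print(n,viewer.camera_info(n))
a=save('top','top0');b=save('side','side0')
E
```

```text
pics
t 0.0 p [0.2718 0.5898 0.2303] rpy [-3.14  0.    2.71] F [-0.4 -0.4 -0.1] w 0.0855 g 0.0
top {'fovy': 56.20406563063313, 'cx': 257.7131891464706, 'cy': 188.39428302684342, 'T': array([[-0.00942424,  0.98618127, -0.16540161,  0.35093932],
       [-0.9999503 , -0.00875619,  0.00476769, -0.03486335],
       [ 0.00325352,  0.16543832,  0.98621477,  1.31664084],
       [ 0.        ,  0.        ,  0.        ,  1.        ]])}
side {'fovy': 55.508056628351696, 'cx': 258.3247262456774, 'cy': 194.26980615108081, 'T': array([[ 0.89034823,  0.31012241, -0.33332284,  0.19737913],
       [-0.45479073,  0.63976334, -0.61957103, -0.70780973],
       [ 0.02110487,  0.70322611,  0.71065295,  0.86467336],
       [ 0.        ,  0.        ,  0.        ,  1.        ]])}
wrist {'fovy': 61.9683920766275, 'cx': 250.4836186312577, 'cy': 192.67935620252976, 'T': array([[ 0.41846452, -0.86054364, -0.29043432,  0.19609827],
       [ 0.90822834,  0.39544987,  0.1368966 ,  0.62511423],
       [-0.00295328, -0.32106705,  0.94705186,  0.37416645],
       [ 0.        ,  0.        ,  0.        ,  1.        ]])}
```

View pics/top0.png

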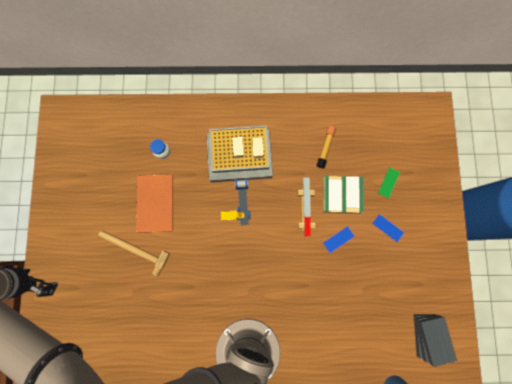

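View pics/side0.png

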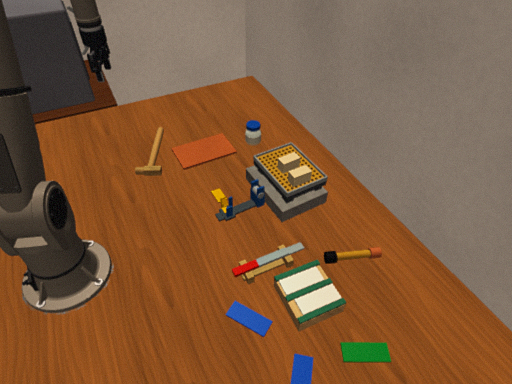

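```bash
python3 - <<'E'
from h import *
for n,z in (('fulcrum',.06),('pedal',.04),('hearth',.05),('hearth_front',.072),('bar_c',.035),('bar_press',.04),('rack',0),('tray',0),('strip_a_c',.0425),('brick_a_c',.12),('tile',0),('stand',0)):
  for c in('top','side'):
    for d in viewer.mark_of(n,c):
        print(n,c,round(d['confidence'],2),np.round(d['at'],1),np.round(ray(c,d['at'],z),4))
E
```

```text
fulcrum top 0.61 [240.1 182.3] [0.5842 0.0214 0.06  ]
fulcrum top 0.55 [238.6 152.2] [0.6946 0.0267 0.06  ]
fulcrum side 0.95 [255.9 188.2] [0.5802 0.0211 0.06  ]
fulcrum side 0.41 [299.6 177.1] [0.7321 0.0052 0.06  ]
pedal top 0.57 [228.2 214.3] [0.4726 0.0648 0.04  ]
pedal side 0.59 [288.5 159.8] [0.7574 0.1168 0.04  ]
pedal side 0.45 [218.  192.8] [0.4716 0.073  0.04  ]
hearth top 0.86 [239.8 151.3] [0.7006 0.0228 0.05  ]
hearth side 0.75 [289.5 179.2] [0.7033 0.0198 0.05  ]
hearth_front top 0.89 [241.7 171.7] [0.6201 0.0152 0.072 ]
hearth_front side 0.97 [268.5 178.6] [0.6305 0.0318 0.072 ]
bar_c top 0.72 [306.4 205.6] [ 0.5018 -0.2151  0.035 ]
bar_c side 0.61 [269.4 259.2] [ 0.5005 -0.2191  0.035 ]
bar_press top 0.86 [307.  230.5] [ 0.4127 -0.2137  0.04  ]
bar_press side 0.82 [236.2 269.8] [ 0.4043 -0.2128  0.04  ]
bar_press side 0.39 [264.3 262.6] [ 0.4812 -0.2256  0.04  ]
rack top 0.64 [307.  209.6] [ 0.4911 -0.2218  0.    ]
rack top 0.45 [237.  146.7] [0.7325 0.0357 0.    ]
rack side 0.6 [263.9 263.6] [ 0.4925 -0.2047  0.    ]
tray top 0.63 [341.1 197. ] [ 0.5367 -0.3495  0. 
[... 218 characters left out ...]
4 -0.4997  0.0425]
strip_a_c top 0.59 [338.5 239.3] [ 0.3808 -0.3231  0.0425]
strip_a_c side 0.82 [249.1 318.4] [ 0.375  -0.3502  0.0425]
strip_a_c side 0.71 [300.5 279.9] [ 0.5396 -0.3153  0.0425]
strip_a_c side 0.62 [364.3 355.6] [ 0.5656 -0.5422  0.0425]
strip_a_c side 0.62 [301.1 375.3] [ 0.4181 -0.5143  0.0425]
strip_a_c side 0.5 [287.4 160.1] [0.7513 0.1145 0.0425]
brick_a_c top 0.72 [258.2 148.2] [ 0.6918 -0.0436  0.12  ]
brick_a_c side 0.92 [302.  174.4] [ 0.7052 -0.0408  0.12  ]
brick_a_c side 0.2 [287.6 159.4] [0.7014 0.0397 0.12  ]
tile top 0.32 [130.1 244.3] [0.371 0.422 0.   ]
tile side 0.7 [205.8 150.8] [0.5297 0.3372 0.    ]
stand side 0.58 [284.5 188.5] [0.6955 0.0318 0.    ]
```

```bash
cat >> h.py <<'E'
def go(x,y,z,yaw=None,s=None):
    s=s or sensors.observe(); q=R.from_euler('xyz',s['tool_rot']); p=np.array(s['position'])
    d=q.inv().apply(np.array([x,y,z])-p)*100
    t=R.from_euler('xyz',[np.pi,0,s['tool_rot'][2] if yaw is None else yaw]); r=(q.inv()*t).as_rotvec()
    print('shift cm',np.round(d,2),'rot',np.round(r,3),'dist mm',round(float(np.linalg.norm(d)*10),1))
E
python3 - <<'E'
from h import *
s=st(); go(.6,.02,.33,3.1416)
for uv in((154.5,203),(137,175),(172,175),(137,232),(173,232)): print(ray('top',uv,.01))
E
```

```text
t 1.3 p [0.272  0.5904 0.2313] rpy [3.141 0.    2.71 ] F [ 0.3 -0.7 -0.3] w 0.0854 g 0.0
shift cm [-53.66 -38.08  -9.87] rot [ 0.     0.    -0.432] dist mm 665.3
[0.51928211 0.33671482 0.01      ]
[0.62435258 0.4054411  0.01      ]
[0.62321875 0.2759111  0.01      ]
[0.41444962 0.39577826 0.01      ]
[0.41324585 0.26601288 0.01      ]
```

Request:
arm_command:
  rows:
    - [[-27,-19,-5,0,0,-0.2],[-27,-19,-5,0,0,-0.2],[-27,-19,-5,0,0,-0.2],[-27,-19,-5,0,0,-0.2],[-53.6,-38,-9.9,0,0,-0.43],[-53.6,-38,-9.9,0,0,-0.43],[-53.6,-38,-9.9,0,0,-0.43],[-53.6,-38,-9.9,0,0,-0.43],[-53.6,-38,-9.9,0,0,-0.43],[-53.6,-38,-9.9,0,0,-0.43]]

```text
time: 2.13
position: [0.4777, 0.233, 0.2939]
tool_rot: [3.141, 0.001, 3.14]
ft_force: [1.0, -0.4, -0.2]
gripper_width: 0.0854
grasp_force: 0.0
```

```bash
python3 - <<'E'
from h import *
s=st(); go(.6,.02,.33,3.1416)
E
```

```text
t 2.13 p [0.4777 0.233  0.2939] rpy [3.141e+00 1.000e-03 3.140e+00] F [ 1.  -0.4 -0.2] w 0.0854 g 0.0
shift cm [-12.27 -21.28  -3.62] rot [ 0.001  0.001 -0.002] dist mm 248.3
```

Request:
arm_command:
  rows:
    - [[-12,-21,-3.6,0,0,0],[-12,-21,-3.6,0,0,0],[-12,-21,-3.6,0,0,0],[-12,-21,-3.6,0,0,0],[-12,-21,-3.6,0,0,0],[-12,-21,-3.6,0,0,0],[-12,-21,-3.6,0,0,0],[-12,-21,-3.6,0,0,0],[-12,-21,-3.6,0,0,0]]

```text
time: 2.88
position: [0.5964, 0.0255, 0.3289]
tool_rot: [3.141, -0.001, 3.14]
ft_force: [0.4, 0.7, 0.1]
gripper_width: 0.0857
grasp_force: 0.0
```

```bash
python3 - <<'E'
from h import *
s=st(); im=save('wrist','w1')
for n,z in (('fulcrum',.06),('pedal',.04),('hearth',.05),('hearth_front',.072),('brick_a_c',.12)):
    for d in viewer.mark_of(n,'wrist'):
        print(n,round(d['confidence'],2),np.round(d['at'],1),np.round(ray('wrist',d['at'],z),4))
for d in viewer.masks_of('brick_a_c','wrist'): print(round(d['confidence'],2),d['bbox'],cv2.minAreaRect(np.argwhere(d['mask'])[:,::-1].astype(np.float32)))
E
```

```text
t 2.88 p [0.5964 0.0255 0.3289] rpy [ 3.141e+00 -1.000e-03  3.140e+00] F [0.4 0.7 0.1] w 0.0857 g 0.0
fulcrum 0.57 [247.4 137.9] [0.5778 0.0232 0.06  ]
fulcrum 0.33 [196.9 241.1] [ 0.7257 -0.0496  0.06  ]
pedal 0.87 [292.9  44.7] [0.466  0.0794 0.04  ]
hearth 0.94 [250.8 222.4] [0.701  0.0275 0.05  ]
hearth_front 0.58 [244.1 173.5] [0.6223 0.0183 0.072 ]
brick_a_c 0.88 [197.5 239.8] [ 0.6935 -0.0387  0.12  ]
0.57 [179.0, 209.6, 214.1, 273.0] ((195.39346313476562, 240.327880859375), (63.01287841796875, 34.765724182128906), 84.80557250976562)
```

View pics/w1.png

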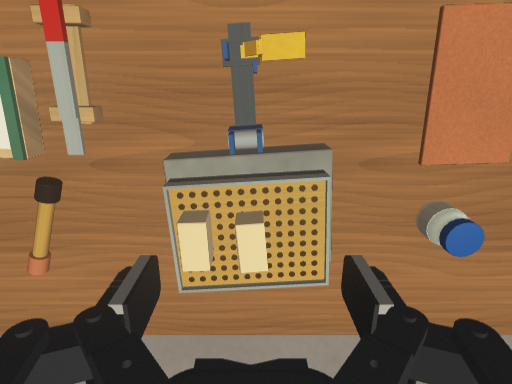

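```bash
python3 - <<'E'
from h import *
for l,z in (([(179,221),(208,219),(212,270),(182,271)],.14),([(237,222),(264,219),(268,270),(239,273)],.14),([(165,184),(328,176),(329,286),(181,291)],.108)):
    P=np.array([ray('wrist',u,z)[:2] for u in l]); print(np.round(P,4).tolist(),P.mean(0)); 
    e=P[2:].mean(0)-P[:2].mean(0); f=P[[1,2]].mean(0)-P[[0,3]].mean(0); print('yaw',np.arctan2(e[1],e[0]),np.arctan2(-f[0],f[1]),np.hypot(*e),np.hypot(*f))
E
```

```text
[[0.6597, -0.0551], [0.6572, -0.0221], [0.7236, -0.0201], [0.7249, -0.0562]] [ 0.69134596 -0.03836428]
yaw 0.0065808975195887805 0.05572945513639868 0.06581015913363594 0.034570701734537516
[[0.6609, 0.0107], [0.6572, 0.0413], [0.7235, 0.047], [0.7277, 0.0122]] [0.69233786 0.02777137]
yaw 0.05380182769514171 0.1195338772922975 0.06666360519425306 0.032927698299202994
[[0.6257, -0.0762], [0.6157, 0.1178], [0.7684, 0.131], [0.7763, -0.0676]] [0.69650548 0.02625885]
yaw 0.0716681117103772 0.04542404261956108 0.15201366152709442 0.1964356811715288
```

Request:
arm_command:
  rows:
    - [[-9.6,-6.3,10,0,0,-0.03],[-9.6,-6.3,10,0,0,-0.03],[-9.6,-6.3,10,0,0,-0.03],[-9.6,-6.3,12,0,0,-0.03],[-9.6,-6.3,15,0,0,-0.03],[-9.6,-6.3,18,0,0,-0.03],[-9.6,-6.3,20.5,0,0,-0.03],[-9.6,-6.3,22.2,0,0,-0.03],[-9.6,-6.3,22.2,0,0,-0.03],[-9.6,-6.3,22.2,0,0,-0.03]]
  hand: 0.22

```text
time: 4.07
position: [0.692, -0.0379, 0.1064]
tool_rot: [3.141, -0.002, -3.113]
ft_force: [0.4, -0.7, 0.9]
gripper_width: 0.0516
grasp_force: 0.0
```

Request:
arm_command:
  rows:
    - [[0,0,0,0,0,0],[0,0,0,0,0,0],[0,0,0,0,0,0],[0,0,0,0,0,0],[0,0,-2,0,0,0],[0,0,-4,0,0,0],[0,0,-7,0,0,0],[0,0,-8,0,0,0],[0,0,-8,0,0,0]]
  hand: -1
  force: 30

```text
time: 4.82
position: [0.6947, -0.0387, 0.191]
tool_rot: [-3.142, 0.007, -3.113]
ft_force: [1.0, 0.1, -0.5]
gripper_width: 0.0339
grasp_force: 30.5
```

```bash
python3 - <<'E'
from h import *
s=st(); go(.57,.34,.17,3.1416+.05)
E
```

```text
t 4.82 p [ 0.6947 -0.0387  0.191 ] rpy [-3.142  0.007 -3.113] F [ 1.   0.1 -0.5] w 0.0339 g 30.481767654418945
shift cm [11.41 38.21  2.02] rot [-0.     0.007 -0.022] dist mm 399.3
```

Request:
arm_command:
  rows:
    - [[11.5,38.2,0,0,0,0],[11.5,38.2,0,0,0,0],[11.5,38.2,0,0,0,0],[11.5,38.2,0,0,0,0],[11.5,38.2,0,0,0,0],[11.5,38.2,0,0,0,0],[11.5,38.2,0,0,0,0],[11.5,38.2,0,0,0,0],[11.5,38.2,0,0,0,0],[11.5,38.2,0,0,0,0]]

```text
time: 5.65
position: [0.5624, 0.3466, 0.1849]
tool_rot: [3.139, -0.004, -3.107]
ft_force: [-1.0, 0.8, -0.3]
gripper_width: 0.0337
grasp_force: 30.5
```

```bash
python3 - <<'E'
from h import *
s=st(); go(.57,.337,.018,3.1416+.04)
E
```

```text
t 5.65 p [0.5624 0.3466 0.1849] rpy [ 3.139 -0.004 -3.107] F [-1.   0.8 -0.3] w 0.0337 g 30.548683404922485
shift cm [-0.8  -1.02 16.68] rot [ 0.002 -0.004 -0.005] dist mm 167.3
```

Request:
arm_command:
  rows:
    - [[-0.4,-0.7,4,0,0,0],[-0.4,-0.7,8,0,0,0],[-0.4,-0.7,12,0,0,0],[-0.4,-0.7,14.5,0,0,0],[-0.4,-0.7,15.5,0,0,0],[-0.4,-0.7,16.2,0,0,0],[-0.4,-0.7,16.2,0,0,0],[-0.4,-0.7,16.2,0,0,0]]

```text
time: 6.32
position: [0.572, 0.3338, 0.0264]
tool_rot: [3.14, 0.002, -3.113]
ft_force: [0.2, -0.0, -0.5]
gripper_width: 0.0339
grasp_force: 30.5
```

Request:
arm_command:
  rows:
    - [[0,0,0.4,0,0,0],[0,0,0.8,0,0,0],[0,0,0.9,0,0,0],[0,0,0.9,0,0,0]]

```text
time: 6.65
position: [0.5726, 0.3344, 0.0193]
tool_rot: [3.139, 0.003, -3.113]
ft_force: [-2.0, -2.0, 8.4]
gripper_width: 0.034
grasp_force: 31.9
```

Request:
arm_command:
  rows:
    - [[0,0,0,0,0,0],[0,0,0,0,0,0],[0,0,0,0,0,0],[0,0,-3,0,0,0],[0,0,-7,0,0,0],[0,0,-11,0,0,0],[0,0,-15,0,0,0],[0,0,-19,0,0,0],[0,0,-19,0,0,0]]
  hand: 0.2

```text
time: 7.4
position: [0.5758, 0.3356, 0.2161]
tool_rot: [3.133, 0.014, -3.114]
ft_force: [1.7, 0.6, 0.8]
gripper_width: 0.051
grasp_force: 0.0
```

```bash
python3 - <<'E'
from h import *
s=st(); go(.6,.02,.3,3.1416+.06)
for c in('top','side'):
  viewer.read_camera(c)
  for d in viewer.mark_of('brick_a_c',c): print(c,round(d['confidence'],2),np.round(ray(c,d['at'],.12),3),np.round(ray(c,d['at'],.03),3))
E
```

```text
t 7.4 p [0.5758 0.3356 0.2161] rpy [ 3.133  0.014 -3.114] F [1.7 0.6 0.8] w 0.051 g 0.0
shift cm [ -1.66 -31.53  -8.65] rot [ 0.009  0.014 -0.032] dist mm 327.4
top 0.67 [0.463 0.062 0.12 ] [0.472 0.069 0.03 ]
top 0.58 [0.552 0.307 0.12 ] [0.567 0.333 0.03 ]
side 0.61 [0.53  0.213 0.12 ] [0.571 0.325 0.03 ]
```

Request:
arm_command:
  rows:
    - [[-5,-30.5,-5,0,0,0],[-5,-30.5,-5,0,0,0],[-5,-30.5,-5,0,0,0],[-5,-30.5,-5,0,0,0],[-5,-30.5,-5,0,0,0],[-5,-30.5,-5,0,0,0],[-5,-30.5,-5,0,0,0],[-5,-30.5,-5,0,0,0],[-5,-30.5,-5,0,0,0],[-5,-30.5,-5,0,0,0]]

```text
time: 8.43
position: [0.6288, 0.0279, 0.2543]
tool_rot: [-3.141, -0.003, -3.117]
ft_force: [-0.7, 0.6, 0.1]
gripper_width: 0.0512
grasp_force: 0.0
```

```bash
cat >> h.py <<'E'
def meas(n,z,c='wrist',new=True):
    if new: viewer.read_camera(c)
    i=viewer.camera_info(c)
    for d in viewer.mark_of(n,c): print(n,'mark',round(d['confidence'],2),np.round(d['at'],0),np.round(ray(c,d['at'],z,i),4))
    for d in viewer.masks_of(n,c):
        b=cv2.boxPoints(cv2.minAreaRect(np.argwhere(d['mask'])[:,::-1].astype(np.float32)))
        P=np.array([ray(c,u,z,i)[:2] for u in b]); e=P[1]-P[0];f=P[2]-P[1]; 
        if np.hypot(*f)>np.hypot(*e): e,f=f,e
        print(n,'mask',round(d['confidence'],2),'c',np.round(P.mean(0),4),'L',np.round([np.hypot(*e),np.hypot(*f)],3),'yaw',round(float((np.arctan2(e[1],e[0])+np.pi/2)%np.pi-np.pi/2),3))
E
python3 - <<'E'
from h import *
s=st(); meas('brick_a_c',.12); meas('hearth',.108,new=False); s=sensors.observe(); go(.692,.028,.107,3.1416+.06)
E
```

```text
t 8.43 p [0.6288 0.0279 0.2543] rpy [-3.141e+00 -3.000e-03 -3.117e+00] F [-0.7  0.6  0.1] w 0.0512 g 0.0
brick_a_c mask 0.79 c [0.5657 0.2428] L [0.05  0.016] yaw 0.281
hearth mark 0.67 [246. 220.] [0.6714 0.0302 0.108 ]
hearth mark 0.26 [37. 28.] [ 0.5067 -0.1455  0.108 ]
hearth mask 0.89 c [0.6934 0.0286] L [0.198 0.159] yaw -1.505
hearth mask 0.6 c [ 0.6818 -0.2036] L [0.126 0.019] yaw -0.194
shift cm [-6.31 -0.63 14.8 ] rot [ 0.001 -0.002 -0.028] dist mm 161.0
```

```bash
python3 - <<'E'
from h import *
save('wrist','w2')
meas('brick_a_c',.12,new=False)
meas('brick_a_c',.12,'side')
E
```

```text
brick_a_c mask 0.71 c [0.5406 0.218 ] L [0.128 0.051] yaw 0.286
brick_a_c mask 0.58 c [0.567  0.2434] L [0.052 0.019] yaw 0.286
brick_a_c mark 0.54 [217. 142.] [0.5341 0.218  0.12  ]
brick_a_c mask 0.72 c [0.5358 0.2204] L [0.069 0.064] yaw 1.309
brick_a_c mask 0.65 c [0.4819 0.1986] L [0.208 0.131] yaw 0.062
```

View pics/w2.png

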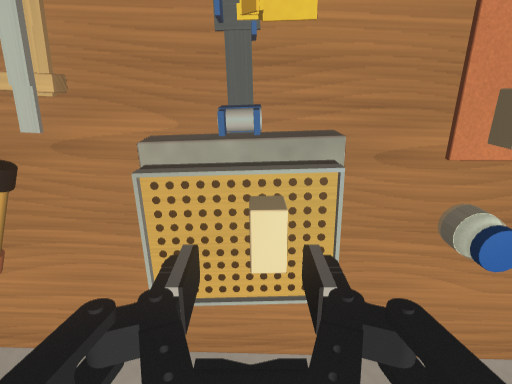

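```bash
python3 - <<'E'
from h import *
P=np.array([ray('wrist',u,.14)[:2] for u in [(250,211),(286,210),(287,272),(251,273)]]); print(P,P.mean(0))
c=P.mean(0); go(c[0],c[1],.107,3.1416+.05)
E
```

```text
[[0.65119774 0.0307586 ]
 [0.64933851 0.06221361]
 [0.71173343 0.067178  ]
 [0.71380442 0.03347295]] [0.68151853 0.04840579]
shift cm [-5.25  1.66 14.92] rot [ 0.     0.    -0.021] dist mm 159.0
```

Request:
arm_command:
  rows:
    - [[-5.2,1.7,3,0,0,-0.02],[-5.2,1.7,5,0,0,-0.02],[-5.2,1.7,8,0,0,-0.02],[-5.2,1.7,11,0,0,-0.02],[-5.2,1.7,13.5,0,0,-0.02],[-5.2,1.7,14.8,0,0,-0.02],[-5.2,1.7,14.8,0,0,-0.02],[-5.2,1.7,14.8,0,0,-0.02]]

```text
time: 9.65
position: [0.6813, 0.0483, 0.1085]
tool_rot: [-3.142, 0.0, -3.093]
ft_force: [0.7, 0.3, 0.1]
gripper_width: 0.0513
grasp_force: 0.0
```

Request:
arm_command:
  rows:
    - [[0,0,0,0,0,0],[0,0,0,0,0,0],[0,0,0,0,0,0],[0,0,0,0,0,0],[0,0,-2,0,0,0],[0,0,-4,0,0,0],[0,0,-7,0,0,0],[0,0,-8,0,0,0],[0,0,-8,0,0,0]]
  hand: -1
  force: 30

```text
time: 10.4
position: [0.6833, 0.0481, 0.1919]
tool_rot: [3.141, 0.007, -3.094]
ft_force: [0.6, -0.1, -0.3]
gripper_width: 0.0339
grasp_force: 30.3
```

```bash
python3 - <<'E'
from h import *
s=st(); go(.465,.334,.19,3.1416+.04)
E
```

```text
t 10.4 p [0.6833 0.0481 0.1919] rpy [ 3.141  0.007 -3.094] F [ 0.6 -0.1 -0.3] w 0.0339 g 30.278472304344177
shift cm [20.43 29.6   0.07] rot [0.001 0.007 0.008] dist mm 359.7
```

Request:
arm_command:
  rows:
    - [[20.2,29.6,0,0,0,0],[20.2,29.6,0,0,0,0],[20.2,29.6,0,0,0,0],[20.2,29.6,0,0,0,0],[20.2,29.6,0,0,0,0],[20.2,29.6,0,0,0,0],[20.2,29.6,0,0,0,0],[20.2,29.6,0,0,0,0],[20.2,29.6,0,0,0,0],[20.2,29.6,0,0,0,0]]

```text
time: 11.23
position: [0.4584, 0.341, 0.1861]
tool_rot: [3.139, -0.005, -3.081]
ft_force: [0.6, -0.3, -1.0]
gripper_width: 0.0332
grasp_force: 30.4
```

Request:
arm_command:
  rows:
    - [[0,0,4,0,0,0],[0,0,8,0,0,0],[0,0,12,0,0,0],[0,0,14.5,0,0,0],[0,0,16,0,0,0],[0,0,16.4,0,0,0],[0,0,16.4,0,0,0],[0,0,16.4,0,0,0]]

```text
time: 11.9
position: [0.4646, 0.3334, 0.0232]
tool_rot: [-3.14, -0.001, -3.094]
ft_force: [-0.4, -0.2, -1.1]
gripper_width: 0.0337
grasp_force: 30.6
```

Request:
arm_command:
  rows:
    - [[0,0,0.3,0,0,0],[0,0,0.5,0,0,0],[0,0,0.5,0,0,0],[0,0,0.5,0,0,0]]

```text
time: 12.23
position: [0.4656, 0.3343, 0.0207]
tool_rot: [3.141, 0.001, -3.094]
ft_force: [-1.3, -2.0, 8.4]
gripper_width: 0.0335
grasp_force: 31.8
```

Request:
arm_command:
  rows:
    - [[0,0,0,0,0,0],[0,0,0,0,0,0],[0,0,0,0,0,0],[0,0,-3,0,0,0],[0,0,-7,0,0,0],[0,0,-11,0,0,0],[0,0,-15,0,0,0],[0,0,-19,0,0,0],[0,0,-19,0,0,0],[0,0,-19,0,0,0]]
  hand: 0.2

```text
time: 13.07
position: [0.4665, 0.3354, 0.2121]
tool_rot: [3.137, 0.005, -3.093]
ft_force: [-0.1, 0.3, -0.6]
gripper_width: 0.0514
grasp_force: 0.0
```

```bash
python3 - <<'E'
from h import *
s=st(); go(.45,-.22,.25,3.1416)
E
```

```text
t 13.07 p [0.4665 0.3354 0.2121] rpy [ 3.137  0.005 -3.093] F [-0.1  0.3 -0.6] w 0.0514 g 0.0
shift cm [  4.31 -55.38  -4.05] rot [0.004 0.005 0.048] dist mm 556.9
```

Request:
arm_command:
  rows:
    - [[0.5,-31.5,-5,0,0,0.0],[0.5,-31.5,-5,0,0,0.0],[0.5,-31.5,-5,0,0,0.0],[0.5,-31.5,-5,0,0,0],[0.5,-31.5,-5,0,0,0],[0.5,-31.5,-5,0,0,0],[0.5,-31.5,-5,0,0,0],[0.5,-31.5,-5,0,0,0],[0.5,-31.5,-5,0,0,0],[0.5,-31.5,-5,0,0,0]]

```text
time: 13.9
position: [0.4745, 0.0177, 0.258]
tool_rot: [3.142, -0.002, -3.097]
ft_force: [0.7, 0.6, 1.1]
gripper_width: 0.0513
grasp_force: 0.0
```

```bash
python3 - <<'E'
from h import *
s=st(); save('wrist','w3'); i=viewer.camera_info('wrist')
for n,z in(('fulcrum',.06),('pedal',.04),('hearth_front',.072)):
  for d in viewer.mark_of(n,'wrist'): print(n,round(d['confidence'],2),np.round(d['at'],0),np.round(ray('wrist',d['at'],z,i),4))
go(.45,-.22,.25,3.1416)
E
```

```text
t 13.9 p [0.4745 0.0177 0.258 ] rpy [ 3.142e+00 -2.000e-03 -3.097e+00] F [0.7 0.6 1.1] w 0.0513 g 0.0
fulcrum 0.79 [250. 251.] [0.5807 0.0242 0.06  ]
fulcrum 0.57 [303. 157.] [0.463  0.0764 0.06  ]
pedal 0.67 [306. 158.] [0.4682 0.083  0.04  ]
hearth_front 0.64 [248. 289.] [0.6253 0.0238 0.072 ]
shift cm [  3.71 -23.95   0.83] rot [-0.    -0.002  0.051] dist mm 242.5
```

View pics/w3.png

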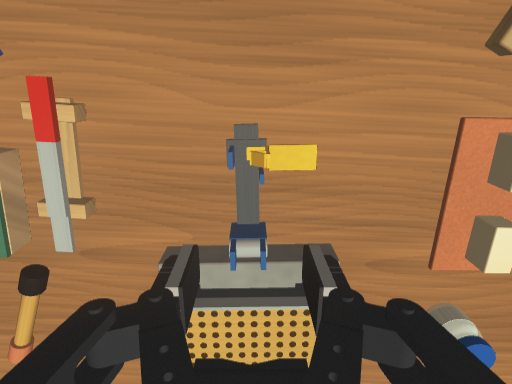

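```bash
python3 - <<'E'
from h import *
def p(u,z): r=ray('wrist',u,z); print(u,z,np.round(r[:2],4)); return r[:2]
p((247,126),.0);p((249,222),.0);p((247,126),.01);p((249,222),.01)
a=p((292.5,157),.04); p((316,146),.04);p((316,169),.04)
# plinth front top edge z .05
p((168,247),.05);p((333,244),.05)
# cheeks tops
p((233,262),.08);p((264,262),.08);p((233,232),.08);p((264,231),.08)
for y in(.04,.05,.06,.07):
  o=np.array([.696,.026]);c,s=np.cos(y),np.sin(y);Q=np.array([[c,-s],[s,c]])
  f=np.array([.5807,.0235]); O=f-Q@[-.115,0]
  print(y,'origin',O,'pedal',O+Q@[-.225,.066],'front',O+Q@[-.095,0])
E
```

```text
(247, 126) 0.0 [0.44   0.0151]
(249, 222) 0.0 [0.5693 0.0241]
(247, 126) 0.01 [0.4388 0.0152]
(249, 222) 0.01 [0.5649 0.0239]
(292.5, 157) 0.04 [0.4677 0.0694]
(316, 146) 0.04 [0.4536 0.0949]
(316, 169) 0.04 [0.4804 0.0981]
(168, 247) 0.05 [ 0.5859 -0.0749]
(333, 244) 0.05 [0.5713 0.1277]
(233, 262) 0.08 [0.5848 0.0069]
(264, 262) 0.08 [0.583  0.0424]
(233, 232) 0.08 [0.547  0.0056]
(264, 231) 0.08 [0.544  0.0399]
0.04 origin [0.69560801 0.02809877] pedal [0.46814869 0.08504838] front [0.600684   0.02429979]
0.05 origin [0.69555628 0.0292476 ] pedal [0.46753885 0.08391981] front [0.60067501 0.02449958]
0.06 origin [0.69549306 0.03039586] pedal [0.46694032 0.08278519] front [0.60066401 0.02469928]
0.07 origin [0.69541837 0.03154343] pedal [0.46635316 0.08164465] front [0.60065102 0.02489886]
```

Request:
arm_command:
  rows:
    - [[1,-23.6,3,0,0,0],[1,-23.6,3,0,0,0],[1,-23.6,3,0,0,0],[1,-23.6,3,0,0,0],[1,-23.6,3,0,0,0],[1,-23.6,3,0,0,0],[1,-23.6,3,0,0,0],[1,-23.6,3,0,0,0],[1,-23.6,3,0,0,0]]

```text
time: 14.85
position: [0.4772, -0.2149, 0.2286]
tool_rot: [3.14, -0.001, -3.091]
ft_force: [-0.1, 0.6, 0.3]
gripper_width: 0.0509
grasp_force: 0.0
```

```bash
python3 - <<'E'
from h import *
s=st(); save('wrist','w4'); meas('bar_c',.04,new=False); meas('rack',.03,new=False); meas('strip_a_c',.045,new=False); meas('tray',.04,new=False)
go(.5,-.217,.1,3.1416+.0)
E
```

```text
t 14.85 p [ 0.4772 -0.2149  0.2286] rpy [ 3.140e+00 -1.000e-03 -3.091e+00] F [-0.1  0.6  0.3] w 0.0509 g 0.0
bar_c mark 0.8 [246. 188.] [ 0.5008 -0.2173  0.04  ]
bar_c mask 0.67 c [ 0.4969 -0.214 ] L [0.21  0.023] yaw -0.011
rack mark 0.74 [250. 170.] [ 0.4838 -0.2139  0.03  ]
rack mask 0.6 c [ 0.4881 -0.2157] L [0.144 0.058] yaw -0.052
strip_a_c mark 0.75 [156. 213.] [ 0.5342 -0.3165  0.045 ]
strip_a_c mark 0.71 [146.  69.] [ 0.3848 -0.3202  0.045 ]
strip_a_c mask 0.81 c [ 0.5384 -0.3172] L [0.114 0.045] yaw -0.096
strip_a_c mask 0.7 c [ 0.4352 -0.4591] L [0.043 0.042] yaw 0.928
strip_a_c mask 0.62 c [ 0.3823 -0.3182] L [0.098 0.041] yaw -1.003
strip_a_c mask 0.59 c [ 0.5671 -0.4773] L [0.103 0.032] yaw -0.167
tray mark 0.79 [140. 207.] [ 0.5299 -0.3365  0.04  ]
tray mask 0.69 c [ 0.539  -0.3528] L [0.148 0.148] yaw -1.568
shift cm [-2.31 -0.18 12.93] rot [0.    0.    0.049] dist mm 131.3
```

View pics/w4.png

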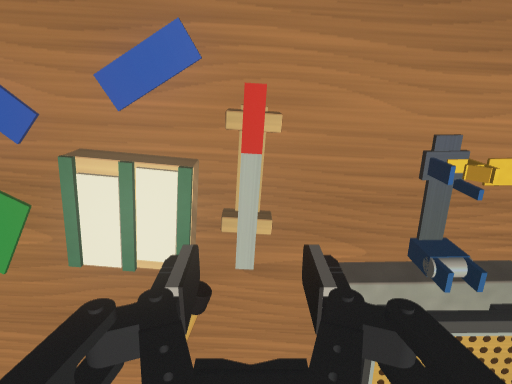

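```bash
python3 - <<'E'
from h import *
def p(u,z): r=ray('wrist',u,z); print(u,z,np.round(r[:2],4)); return r[:2]
a=p((255,84),.04);b=p((245,269),.036);print((a+b)/2,np.hypot(*(b-a)),np.arctan2(*(b-a)[::-1]))
r1=p((254,121),.03);r2=p((246.5,222),.03);print('rack',(r1+r2)/2,np.arctan2(*(r2-r1)[::-1]), np.hypot(*(r2-r1)))
print('lane corners')
for u in((75,156),(123,160),(132,162),(185,167)): p(u,.04)
for u in((78,173),(122,176),(137,168),(178,170),(85,265),(123,268),(135,261),(176,262)):p(u,.045)
c=(a+b)/2; go(c[0],c[1],.022,3.1416-.01)
E
```

```text
(255, 84) 0.04 [ 0.3929 -0.2158]
(245, 269) 0.036 [ 0.6054 -0.2165]
[ 0.49917828 -0.21612376] 0.21245988350970405 -0.0032398985815058215
(254, 121) 0.03 [ 0.4298 -0.2147]
(246.5, 222) 0.03 [ 0.546  -0.2174]
rack [ 0.48791805 -0.21606506] -0.022986382545634624 0.11621387880303984
lane corners
(75, 156) 0.04 [ 0.4744 -0.4024]
(123, 160) 0.04 [ 0.4763 -0.3519]
(132, 162) 0.04 [ 0.478  -0.3425]
(185, 167) 0.04 [ 0.4807 -0.2862]
(78, 173) 0.045 [ 0.4915 -0.3988]
(122, 176) 0.045 [ 0.4925 -0.3524]
(137, 168) 0.045 [ 0.483  -0.3358]
(178, 170) 0.045 [ 0.483  -0.2926]
(85, 265) 0.045 [ 0.6036 -0.4044]
(123, 268) 0.045 [ 0.6055 -0.3602]
(135, 261) 0.045 [ 0.5954 -0.3454]
(176, 262) 0.045 [ 0.5943 -0.2976]
shift cm [-2.23 -0.09 20.73] rot [0.    0.    0.059] dist mm 208.5
```

Request:
arm_command:
  rows:
    - [[-2.2,-0.1,4,0,0,0.055],[-2.2,-0.1,8,0,0,0.055],[-2.2,-0.1,12,0,0,0.055],[-2.2,-0.1,15.5,0,0,0.055],[-2.2,-0.1,18,0,0,0.055],[-2.2,-0.1,19.6,0,0,0.055],[-2.2,-0.1,20.1,0,0,0.055],[-2.2,-0.1,20.1,0,0,0.055],[-2.2,-0.1,20.1,0,0,0.055]]

```text
time: 16.05
position: [0.4993, -0.2172, 0.0289]
tool_rot: [-3.141, 0.001, 3.135]
ft_force: [-0.3, -0.2, 1.1]
gripper_width: 0.0516
grasp_force: 0.0
```

Request:
arm_command:
  rows:
    - [[0,0,0,0,0,0],[0,0,0,0,0,0],[0,0,0,0,0,0],[0,0,0,0,0,0],[0,0,0,0,0,0],[0,0,0,0,0,0]]
  hand: -1
  force: 60

```text
time: 16.55
position: [0.4998, -0.2167, 0.0298]
tool_rot: [3.141, 0.003, 3.135]
ft_force: [-0.3, 1.1, 5.0]
gripper_width: 0.0204
grasp_force: 59.7
```

Request:
arm_command:
  rows:
    - [[0,0,-3,0,0,0],[0,0,-6,0,0,0],[0,0,-10,0,0,0],[0,0,-13,0,0,0],[0,4,-13,0,0,0],[0,8,-13,0,0,0],[0,8,-13,0,0,0],[0,8,-13,0,0,0]]

```text
time: 17.22
position: [0.4992, -0.1329, 0.1581]
tool_rot: [3.139, -0.0, -3.142]
ft_force: [0.3, -0.6, -3.5]
gripper_width: 0.0203
grasp_force: 60.4
```

```bash
python3 - <<'E'
from h import *
s=st(); go(.4963,.0184,.15,3.1416+.068)
E
```

```text
t 17.22 p [ 0.4992 -0.1329  0.1581] rpy [ 3.139 -0.    -3.142] F [ 0.3 -0.6 -3.5] w 0.0203 g 60.449262857437134
shift cm [ 0.29 15.13  0.84] rot [ 0.002 -0.    -0.068] dist mm 151.6
```

Request:
arm_command:
  rows:
    - [[0.3,4,0.8,0,0,-0.02],[0.3,8,0.8,0,0,-0.04],[0.3,12,0.8,0,0,-0.073],[0.3,15.1,0.8,0,0,-0.073],[0.3,15.1,0.8,0,0,-0.073],[0.3,15.1,0.8,0,0,-0.073],[0.3,15.1,0.8,0,0,-0.073],[0.3,15.1,0.8,0,0,-0.073]]

```text
time: 17.88
position: [0.497, 0.0119, 0.1502]
tool_rot: [-3.141, -0.0, -3.079]
ft_force: [1.3, -0.5, -3.2]
gripper_width: 0.0204
grasp_force: 60.6
```

```bash
python3 - <<'E'
from h import *
s=st(); save('wrist','w5'); i=viewer.camera_info('wrist')
for n,z in(('fulcrum',.06),('pedal',.04),('hearth_front',.072),('bar_c',.165)):
  for d in viewer.mark_of(n,'wrist'): print(n,round(d['confidence'],2),np.round(d['at'],0),np.round(ray('wrist',d['at'],z,i),4))
E
```

```text
t 17.88 p [0.497  0.0119 0.1502] rpy [-3.141 -0.    -3.079] F [ 1.3 -0.5 -3.2] w 0.0204 g 60.597617626190186
pedal 0.78 [334. 160.] [0.4675 0.0779 0.04  ]
bar_c 0.95 [252. 264.] [0.4921 0.0127 0.165 ]
```

View pics/w5.png

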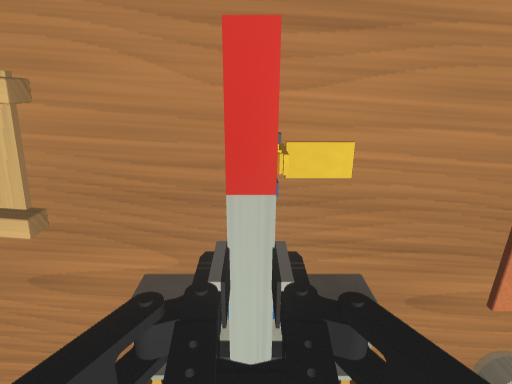

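```bash
python3 - <<'E'
from h import *
s=st(); go(.4963,.0184,.088,3.1416+.068)
E
```

```text
t 18.13 p [0.4972 0.0132 0.1502] rpy [-3.142  0.    -3.077] F [ 0.4 -0.3 -4.1] w 0.0199 g 60.59805750846863
shift cm [0.06 0.52 6.22] rot [-0.     0.    -0.004] dist mm 62.4
```

Request:
arm_command:
  rows:
    - [[0.05,0.45,2,0,0,0],[0.05,0.45,4,0,0,0],[0.05,0.45,6.2,0,0,0],[0.05,0.45,6.2,0,0,0],[0.05,0.45,6.2,0,0,0]]

```text
time: 18.55
position: [0.4955, 0.0182, 0.0876]
tool_rot: [-3.141, -0.003, -3.076]
ft_force: [0.6, 0.4, -3.0]
gripper_width: 0.0203
grasp_force: 60.6
```

```bash
python3 - <<'E'
from h import *
s=st(); a=viewer.read_camera('wrist'); b=viewer.read_camera('side')
u=proj('side',[.56,.022,.08]).astype(int); print(u)
A=cv2.resize(a[230:384,170:340],None,fx=2.5,fy=2.5,interpolation=cv2.INTER_CUBIC); B=cv2.resize(b[u[1]-40:u[1]+37,u[0]-42:u[0]+43],None,fx=5,fy=5,interpolation=cv2.INTER_CUBIC)
o=np.zeros((385,425*2-50,3),np.uint8); o[:A.shape[0],:400]=A[:,12:412]; o[:385,400:800]=B[:,:400]
cv2.imwrite('pics/w6.png',o[:,:,::-1])
E
```

```text
t 18.55 p [0.4955 0.0182 0.0876] rpy [-3.141e+00 -3.000e-03 -3.076e+00] F [ 0.6  0.4 -3. ] w 0.0203 g 60.55485963821411
[250 185]
```

View pics/w6.png

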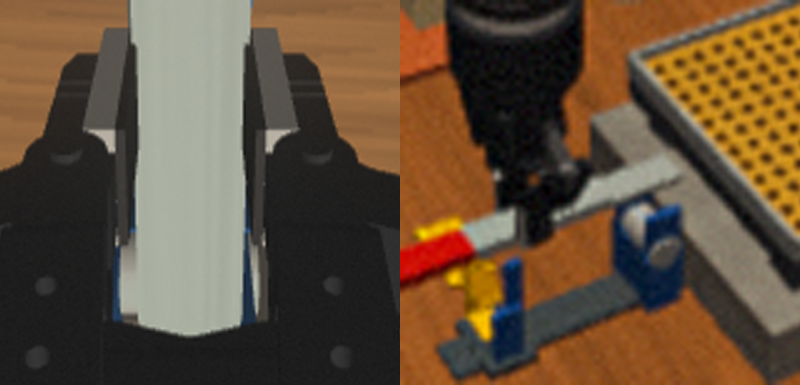

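Request:
arm_command:
  rows:
    - [[0,-0.24,0,0,0,0],[0,-0.24,0.5,0,0,0],[0,-0.24,1,0,0,0],[0,-0.24,1.5,0,0,0],[0,-0.24,2.0,0,0,0],[0,-0.24,2.4,0,0,0],[0,-0.24,2.4,0,0,0],[0,-0.24,2.4,0,0,0]]

```text
time: 19.32
position: [0.4963, 0.0162, 0.0638]
tool_rot: [-3.141, -0.001, -3.075]
ft_force: [-0.0, -0.4, -3.7]
gripper_width: 0.0201
grasp_force: 60.6
```

```bash
python3 - <<'E'
from h import *
s=st(); a=viewer.read_camera('wrist'); b=viewer.read_camera('side')
u=proj('side',[.56,.022,.08]).astype(int)
A=cv2.resize(a[230:384,170:340],None,fx=2.5,fy=2.5,interpolation=cv2.INTER_CUBIC); B=cv2.resize(b[u[1]-40:u[1]+37,u[0]-42:u[0]+43],None,fx=5,fy=5,interpolation=cv2.INTER_CUBIC)
o=np.zeros((385,800,3),np.uint8); o[:A.shape[0],:400]=A[:,12:412]; o[:385,400:800]=B[:,:400]
cv2.imwrite('pics/w7.png',o[:,:,::-1])
E
```

```text
t 19.32 p [0.4963 0.0162 0.0638] rpy [-3.141e+00 -1.000e-03 -3.075e+00] F [-0.  -0.4 -3.7] w 0.0201 g 60.57681083679199
```

View pics/w7.png

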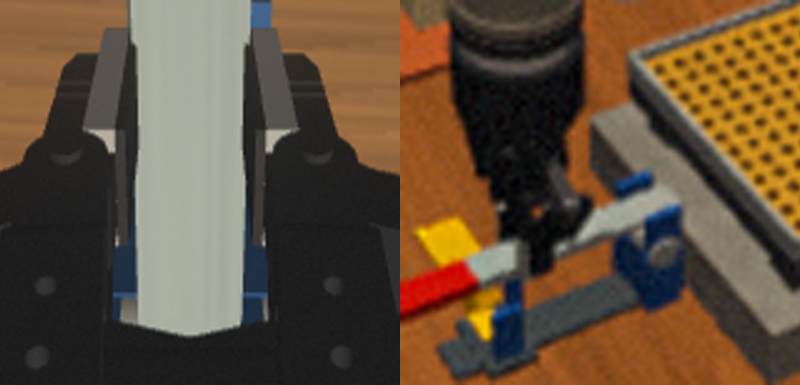

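Request:
arm_command:
  rows:
    - [[0,0,0.2,0,0,0],[-1,0,0.2,0,0,0],[-2,0,0.2,0,0,0],[-3,0,0.2,0,0,0],[-4,0,0.2,0,0,0],[-4.1,0,0.2,0,0,0],[-4.1,0,0.2,0,0,0],[-4.1,0,0.2,0,0,0]]

```text
time: 20.08
position: [0.5371, 0.0188, 0.0619]
tool_rot: [-3.142, -0.001, -3.075]
ft_force: [-1.5, -1.2, -3.8]
gripper_width: 0.0203
grasp_force: 60.6
```

Request:
arm_command:
  rows:
    - [[0,0,0,0,0,0],[0,0,0,0,0,0],[0,0,0,0,0,0],[0,0,-2,0,0,0],[0,0,-5,0,0,0],[0,0,-9,0,0,0],[0,0,-9,0,0,0],[0,0,-9,0,0,0]]
  hand: 0.0

```text
time: 20.75
position: [0.5395, 0.0191, 0.1549]
tool_rot: [3.14, 0.006, -3.075]
ft_force: [-0.4, 0.2, -0.3]
gripper_width: 0.0428
grasp_force: 0.0
```

```bash
python3 - <<'E'
from h import *
s=st(); save('wrist','w8'); b=viewer.read_camera('side')
for n,z in (('bar_press',.06),('bar_c',.065)):
  for c in('side','wrist'):
    for d in viewer.mark_of(n,c): print(n,c,round(d['confidence'],2),np.round(ray(c,d['at'],z),4))
go(.442,.012,.09,3.1416+.068)
E
```

```text
t 20.75 p [0.5395 0.0191 0.1549] rpy [ 3.14   0.006 -3.075] F [-0.4  0.2 -0.3] w 0.0428 g 0.0
bar_press side 0.93 [0.4413 0.0121 0.06  ]
bar_press wrist 0.9 [0.4384 0.0125 0.06  ]
bar_c side 0.62 [0.5494 0.0125 0.065 ]
bar_c wrist 0.63 [0.5305 0.0177 0.065 ]
bar_c wrist 0.55 [0.6194 0.0202 0.065 ]
shift cm [ 9.46 -0.07  6.12] rot [-0.    -0.002 -0.002] dist mm 112.6
```

View pics/w8.png

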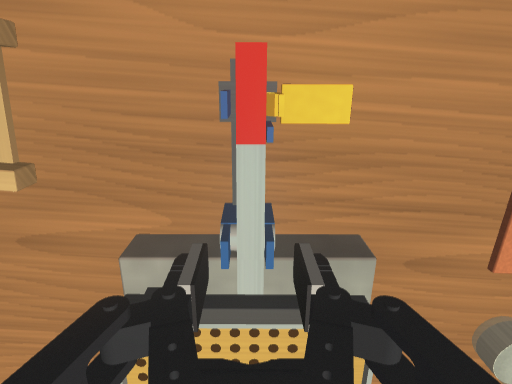

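Request:
arm_command:
  rows:
    - [[4,0,0,0,0,0],[8,0,0,0,0,0],[9.5,0,0,0,0,0],[9.5,0,3,0,0,0],[9.5,0,6,0,0,0],[9.5,0,7.5,0,0,0],[9.5,0,7.5,0,0,0],[9.5,0,7.5,0,0,0]]
  hand: -1

```text
time: 21.72
position: [0.4419, 0.0123, 0.0765]
tool_rot: [-3.141, -0.003, -3.076]
ft_force: [1.2, 0.9, 1.5]
gripper_width: -0.0001
grasp_force: 0.0
```

Request:
arm_command:
  rows:
    - [[0,0,0.5,0,0,0],[0,0,1.0,0,0,0],[0,0,1.5,0,0,0],[0,0,2,0,0,0],[0,0,2,0,0,0]]

```text
time: 22.13
position: [0.4422, 0.0127, 0.0565]
tool_rot: [-3.142, -0.001, -3.075]
ft_force: [0.0, -0.2, -0.2]
gripper_width: 0.0003
grasp_force: 0.0
```

Request:
arm_command:
  rows:
    - [[0,0,0.4,0,0,0],[0,0,0.8,0,0,0],[0,0,1.2,0,0,0],[0,0,1.6,0,0,0],[0,0,2.0,0,0,0],[0,0,2.0,0,0,0]]

```text
time: 22.63
position: [0.444, 0.0145, 0.0394]
tool_rot: [3.137, 0.001, -3.075]
ft_force: [-6.4, 3.7, 24.8]
gripper_width: -0.0001
grasp_force: 12.7
```

```bash
python3 - <<'E'
from h import *
st()
E
```

```text
t 22.63 p [0.444  0.0145 0.0394] rpy [ 3.137e+00  1.000e-03 -3.075e+00] F [-6.4  3.7 24.8] w -0.0001 g 12.67460858260165
```

Request:
arm_command:
  rows:
    - [[0,0,0.4,0,0,0],[0,0,0.8,0,0,0],[0,0,1.2,0,0,0],[0,0,1.2,0,0,0],[0,0,1.2,0,0,0]]

```text
time: 23.05
position: [0.4464, 0.0118, 0.0269]
tool_rot: [-3.141, 0.007, -3.076]
ft_force: [0.6, -2.7, 9.0]
gripper_width: 0.0001
grasp_force: 4.5
```

Request:
arm_command:
  rows:
    - [[0,0,0.3,0,0,0],[0,0,0.6,0,0,0],[0,0,0.6,0,0,0],[0,0,0.6,0,0,0]]

```text
time: 23.38
position: [0.4478, 0.0122, 0.0219]
tool_rot: [3.141, 0.009, -3.076]
ft_force: [0.7, -1.5, 18.0]
gripper_width: 0.0001
grasp_force: 8.3
```

Request:
arm_command:
  rows:
    - [[0,0,-0.5,0,0,0],[0,0,-1,0,0,0],[0,0,-2,0,0,0],[0,0,-5,0,0,0],[0,0,-9,0,0,0],[0,0,-13,0,0,0],[0,0,-17,0,0,0],[0,0,-17,0,0,0],[0,0,-17,0,0,0]]

```text
time: 24.13
position: [0.4441, 0.0131, 0.1917]
tool_rot: [3.139, 0.005, -3.075]
ft_force: [-0.4, 0.1, -0.6]
gripper_width: 0.0004
grasp_force: 0.0
```

```bash
python3 - <<'E'
from h import *
s=st(); a=viewer.read_camera('wrist'); b=viewer.read_camera('side')
u=proj('side',[.54,.022,.06]).astype(int)
B=cv2.resize(b[u[1]-50:u[1]+46,u[0]-45:u[0]+55],None,fx=4,fy=4,interpolation=cv2.INTER_CUBIC)
o=np.zeros((384,800,3),np.uint8); o[:,:400]=a[:,60:460]; o[:,400:800]=B
cv2.imwrite('pics/w9.png',o[:,:,::-1])
E
```

```text
t 24.13 p [0.4441 0.0131 0.1917] rpy [ 3.139  0.005 -3.075] F [-0.4  0.1 -0.6] w 0.0004 g 0.0
```

View pics/w9.png

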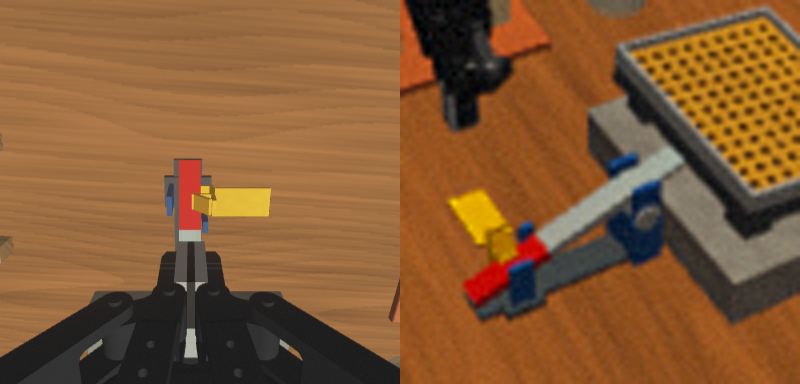

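```bash
python3 - <<'E'
from h import *
s=st(); go(.545,-.3175,.19,3.1416-.055)
E
```

```text
t 24.23 p [0.4417 0.0128 0.1887] rpy [ 3.141e+00 -1.000e-03 -3.075e+00] F [0.4 0.8 0.1] w 0.0001 g 0.0
shift cm [ -8.11 -33.64  -0.15] rot [ 0.    -0.001  0.121] dist mm 346.1
```

Request:
arm_command:
  rows:
    - [[-8.1,-33.6,0,0,0,0.12],[-8.1,-33.6,0,0,0,0.12],[-8.1,-33.6,0,0,0,0.12],[-8.1,-33.6,0,0,0,0.12],[-8.1,-33.6,0,0,0,0.12],[-8.1,-33.6,0,0,0,0.12],[-8.1,-33.6,0,0,0,0.12],[-8.1,-33.6,0,0,0,0.12],[-8.1,-33.6,0,0,0,0.12],[-8.1,-33.6,0,0,0,0.12]]

```text
time: 25.07
position: [0.5436, -0.3218, 0.1868]
tool_rot: [-3.139, -0.005, 3.081]
ft_force: [-1.2, 0.4, 0.4]
gripper_width: 0.0004
grasp_force: 0.0
```

Request:
arm_command:
  rows:
    - [[0,0,4,0,0,0],[0,0,8,0,0,0],[0,0,12,0,0,0],[0,0,13,0,0,0],[0,0,13,0,0,0],[0,0,13,0,0,0]]

```text
time: 25.57
position: [0.5458, -0.3165, 0.0595]
tool_rot: [3.141, -0.001, 3.088]
ft_force: [0.5, -0.3, 1.7]
gripper_width: -0.0002
grasp_force: 0.0
```

```bash
python3 - <<'E'
from h import *
s=st(); meas('strip_a_c',.045); go(.545,-.3175,.0435,3.1416-.055,s)
E
```

```text
t 25.57 p [ 0.5458 -0.3165  0.0595] rpy [ 3.141e+00 -1.000e-03  3.088e+00] F [ 0.5 -0.3  1.7] w -0.0002 g 0.0
strip_a_c mark 0.68 [247. 228.] [ 0.5381 -0.3188  0.045 ]
strip_a_c mask 0.92 c [ 0.4316 -0.3519] L [0.021 0.01 ] yaw 1.517
strip_a_c mask 0.9 c [ 0.5455 -0.4561] L [0.031 0.005] yaw -0.293
strip_a_c mask 0.62 c [ 0.5293 -0.3166] L [0.091 0.044] yaw -0.009
strip_a_c mask 0.59 c [ 0.5423 -0.3789] L [0.102 0.046] yaw 0.03
shift cm [ 0.07 -0.1   1.6 ] rot [ 0.    -0.001  0.002] dist mm 16.0
```

Request:
arm_command:
  rows:
    - [[0,0,0.8,0,0,0],[0,0,1.3,0,0,0],[0,0,1.5,0,0,0],[0,0,1.55,0,0,0],[0,0,1.55,0,0,0]]

```text
time: 26.13
position: [0.5462, -0.3171, 0.0451]
tool_rot: [3.14, 0.001, 3.088]
ft_force: [-1.5, 1.6, 10.0]
gripper_width: 0.0002
grasp_force: 4.5
```

Request:
arm_command:
  rows:
    - [[0.3,0,-0.04,0,0,0],[0.8,0,-0.04,0,0,0],[1.4,0,-0.04,0,0,0],[2,0,-0.04,0,0,0],[2.6,0,-0.04,0,0,0],[3.2,0,-0.04,0,0,0],[3.8,0,-0.04,0,0,0],[4.1,0,-0.04,0,0,0],[4.1,0,-0.04,0,0,0]]

```text
time: 26.88
position: [0.5047, -0.3158, 0.0451]
tool_rot: [-3.141, 0.002, 3.087]
ft_force: [0.5, -0.8, 8.1]
gripper_width: -0.0002
grasp_force: 3.7
```

Request:
arm_command:
  rows:
    - [[0,0,-2,0,0,0],[0,0,-5,0,0,0],[2,0,-8,0,0,0],[5,0,-11,0,0,0],[5,0,-11,0,0,0],[5,0,-11,0,0,0]]
  hand: 0.5

```text
time: 27.38
position: [0.4536, -0.3131, 0.1553]
tool_rot: [3.141, 0.003, 3.085]
ft_force: [0.5, -0.6, -0.7]
gripper_width: 0.0641
grasp_force: 0.0
```

```bash
python3 - <<'E'
from h import *
s=st(); save('wrist','w10'); meas('strip_a_c',.045,new=False)
E
```

```text
t 27.38 p [ 0.4536 -0.3131  0.1553] rpy [3.141e+00 3.000e-03 3.085e+00] F [ 0.5 -0.6 -0.7] w 0.0641 g 0.0
strip_a_c mark 0.91 [250. 234.] [ 0.4948 -0.3144  0.045 ]
strip_a_c mark 0.87 [ 64. 301.] [ 0.5553 -0.493   0.045 ]
strip_a_c mark 0.87 [ 36. 154.] [ 0.4148 -0.4819  0.045 ]
strip_a_c mark 0.7 [228. 100.] [ 0.3817 -0.325   0.045 ]
strip_a_c mask 0.97 c [ 0.4969 -0.3135] L [0.111 0.043] yaw -0.028
strip_a_c mask 0.95 c [ 0.3801 -0.3256] L [0.095 0.038] yaw -0.995
strip_a_c mask 0.72 c [ 0.4174 -0.4786] L [0.086 0.04 ] yaw 0.911
strip_a_c mask 0.57 c [ 0.5555 -0.4926] L [0.094 0.038] yaw -0.47
```

View pics/w10.png

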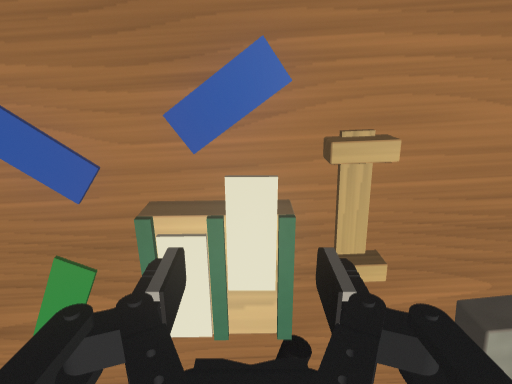

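Request:
arm_command:
  rows:
    - [[-0.1,0.1,4,0,0,0],[-0.1,0.1,8,0,0,0],[-0.1,0.1,11,0,0,0],[-0.1,0.1,12.5,0,0,0],[-0.1,0.1,12.5,0,0,0],[-0.1,0.1,12.5,0,0,0]]

```text
time: 28.03
position: [0.4552, -0.3107, 0.0273]
tool_rot: [3.141, -0.004, 3.088]
ft_force: [0.3, -0.5, 0.5]
gripper_width: 0.0637
grasp_force: 0.0
```

Request:
arm_command:
  rows:
    - [[0,0,0,0,0,0],[0,0,0,0,0,0],[0,0,0,0,0,0],[0,0,0,0,0,0],[0,0,0,0,0,0]]
  hand: -1
  force: 40

```text
time: 28.45
position: [0.4569, -0.312, 0.0302]
tool_rot: [-3.141, 0.003, 3.088]
ft_force: [1.4, -0.3, 2.9]
gripper_width: 0.0427
grasp_force: 40.7
```

Request:
arm_command:
  rows:
    - [[0,0,-1,0,0,0],[0,0,-3,0,0,0],[0,0,-6,0,0,0],[0,0,-9,0,0,0],[0,0,-11,0,0,0],[0,0,-11,0,0,0]]

```text
time: 28.95
position: [0.4581, -0.3133, 0.1439]
tool_rot: [-3.139, 0.008, 3.088]
ft_force: [0.5, -0.8, -1.1]
gripper_width: 0.0431
grasp_force: 40.9
```

```bash
cat >> h.py <<'E'
Y=.07; Qs=np.array([[np.cos(Y),-np.sin(Y)],[np.sin(Y),np.cos(Y)]]); O=np.array([.6947,.0296])
def S(x,y): return O+Qs@[x,y]
E
python3 - <<'E'
from h import *
s=st(); p=S(-.191,-.075); print(p, S(-.123,-.075),S(-.123,.075)); go(p[0],p[1],.12,3.1416+.07)
E
```

```text
t 28.95 p [ 0.4581 -0.3133  0.1439] rpy [-3.139  0.008  3.088] F [ 0.5 -0.8 -1.1] w 0.0431 g 40.864866971969604
[ 0.50941347 -0.05857541] [ 0.57724694 -0.0538193 ] [0.56675551 0.09581335]
shift cm [-3.73 25.72  2.35] rot [-0.003  0.008 -0.124] dist mm 261.0
```

Request:
arm_command:
  rows:
    - [[-3.7,25.7,2,0,0,-0.123],[-3.7,25.7,2,0,0,-0.123],[-3.7,25.7,2,0,0,-0.123],[-3.7,25.7,2,0,0,-0.123],[-3.7,25.7,2,0,0,-0.123],[-3.7,25.7,2,0,0,-0.123],[-3.7,25.7,2,0,0,-0.123],[-3.7,25.7,2,0,0,-0.123],[-3.7,25.7,2,0,0,-0.123],[-3.7,25.7,2,0,0,-0.123]]

```text
time: 29.78
position: [0.506, -0.0583, 0.119]
tool_rot: [-3.141, -0.001, -3.074]
ft_force: [-0.4, 0.4, -0.0]
gripper_width: 0.0427
grasp_force: 41.0
```

```bash
python3 - <<'E'
from h import *
s=st(); p=S(-.191,-.075); go(p[0],p[1],.0435,3.1416+.07)
E
```

```text
t 29.78 p [ 0.506  -0.0583  0.119 ] rpy [-3.141e+00 -1.000e-03 -3.074e+00] F [-0.4  0.4 -0. ] w 0.0427 g 40.960827469825745
shift cm [-0.34 -0.05  7.55] rot [-0.001 -0.001 -0.003] dist mm 75.6
```

Request:
arm_command:
  rows:
    - [[0,0,3,0,0,0],[0,0,6,0,0,0],[0,0,7.4,0,0,0],[0,0,7.4,0,0,0],[0,0,7.4,0,0,0]]

```text
time: 30.2
position: [0.506, -0.0587, 0.045]
tool_rot: [-3.141, -0.001, -3.076]
ft_force: [1.0, -0.7, 0.3]
gripper_width: 0.0427
grasp_force: 41.0
```

```bash
python3 - <<'E'
from h import *
s=st(); b=viewer.read_camera('side'); a=viewer.read_camera('wrist')
u=proj('side',[.58,-.03,.06]).astype(int); print(u)
B=cv2.resize(b[u[1]-45:u[1]+35,u[0]-50:u[0]+50],None,fx=4.8,fy=4.8,interpolation=cv2.INTER_CUBIC)
o=np.zeros((384,800,3),np.uint8); o[:,:320]=a[:,100:420]; o[:,320:800]=B
cv2.imwrite('pics/w11.png',o[:,:,::-1])
p=S(-.191,-.075); go(p[0],p[1],.0425,3.1416+.07)
E
```

```text
t 30.2 p [ 0.506  -0.0587  0.045 ] rpy [-3.141e+00 -1.000e-03 -3.076e+00] F [ 1.  -0.7  0.3] w 0.0427 g 40.95938444137573
[263 198]
shift cm [-0.17 -0.06  0.38] rot [-0.     0.002 -0.003] dist mm 4.2
```

View pics/w11.png

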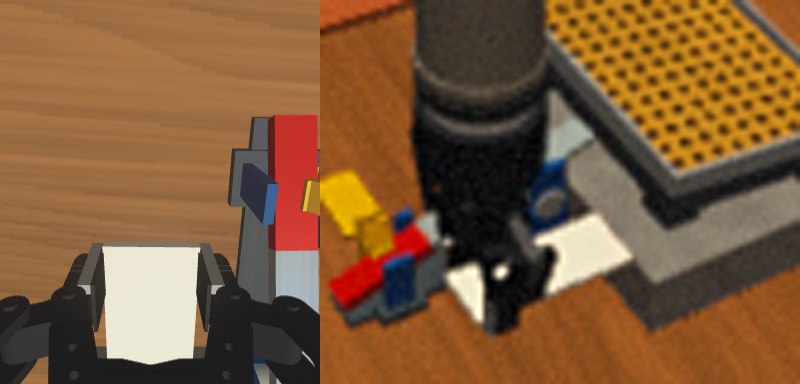

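Request:
arm_command:
  rows:
    - [[-0.5,0,0.2,0,0,0],[-1.2,0,0.2,0,0,0],[-2,0,0.2,0,0,0],[-2.8,0,0.2,0,0,0],[-3.5,0,0.2,0,0,0],[-4.2,0,0.2,0,0,0],[-4.2,0,0.2,0,0,0]]

```text
time: 30.88
position: [0.5508, -0.0535, 0.0433]
tool_rot: [-3.141, 0.002, -3.071]
ft_force: [0.0, 0.1, -0.3]
gripper_width: 0.0426
grasp_force: 41.0
```

Request:
arm_command:
  rows:
    - [[-0.5,0,0,0,0,0],[-1,0,0,0,0,0],[-1.5,0,0,0,0,0],[-2,0,0,0,0,0],[-2.5,0,0,0,0,0],[-2.9,0,0,0,0,0],[-2.9,0,0,0,0,0],[-2.9,0,0,0,0,0]]

```text
time: 31.55
position: [0.5776, -0.0518, 0.043]
tool_rot: [3.142, -0.0, -3.072]
ft_force: [-0.1, -0.0, -0.6]
gripper_width: 0.0429
grasp_force: 41.0
```

```bash
python3 - <<'E'
from h import *
s=st(); p=S(-.123,-.075); go(p[0],p[1],.0425,3.1416+.07)
b=viewer.read_camera('side'); a=viewer.read_camera('wrist')
u=proj('side',[.62,-.03,.06]).astype(int)
B=cv2.resize(b[u[1]-40:u[1]+40,u[0]-50:u[0]+50],None,fx=4.8,fy=4.8,interpolation=cv2.INTER_CUBIC)
o=np.zeros((384,800,3),np.uint8); o[:,:320]=a[:,100:420]; o[:,320:800]=B
cv2.imwrite('pics/w12.png',o[:,:,::-1])
E
```

```text
t 31.55 p [ 0.5776 -0.0518  0.043 ] rpy [ 3.142 -0.    -3.072] F [-0.1 -0.  -0.6] w 0.0429 g 40.975520610809326
shift cm [ 0.05 -0.2   0.05] rot [ 0.    -0.    -0.001] dist mm 2.2
```

View pics/w12.png

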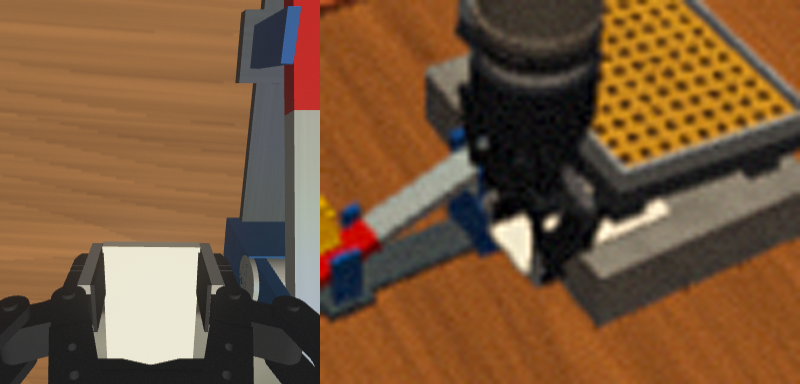

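Request:
arm_command:
  rows:
    - [[0,-0.2,0,0,0,0],[0,-0.2,0.15,0,0,0],[0,-0.2,0.3,0,0,0],[0,-0.2,0.3,0,0,0],[0,-0.2,0.3,0,0,0]]

```text
time: 32.07
position: [0.5776, -0.0541, 0.0403]
tool_rot: [-3.142, -0.0, -3.073]
ft_force: [-0.6, 0.5, 0.7]
gripper_width: 0.0426
grasp_force: 41.2
```

Request:
arm_command:
  rows:
    - [[0,0,0,0,0,0],[0,0,0,0,0,0],[0,0,0,0,0,0],[1,0,-2,0,0,0],[3,0,-5,0,0,0],[6,0,-9,0,0,0],[6,0,-12,0,0,0],[6,0,-12,0,0,0]]
  hand: 0.3

```text
time: 32.73
position: [0.5203, -0.0592, 0.166]
tool_rot: [3.14, 0.01, -3.074]
ft_force: [1.6, -0.4, 0.9]
gripper_width: 0.0555
grasp_force: 0.0
```

```bash
python3 - <<'E'
from h import *
s=st(); 
meas('strip_a_c',.055); meas('strip_a_c',.055,'side')
go(.555,-.379,.16,3.1416-.055)
E
```

```text
t 32.73 p [ 0.5203 -0.0592  0.166 ] rpy [ 3.14   0.01  -3.074] F [ 1.6 -0.4  0.9] w 0.0555 g 0.0
strip_a_c mark 0.84 [249. 283.] [ 0.6113 -0.053   0.055 ]
strip_a_c mask 0.94 c [ 0.6025 -0.0512] L [0.087 0.043] yaw 0.095
strip_a_c mark 0.88 [303. 376.] [ 0.4168 -0.52    0.055 ]
strip_a_c mark 0.73 [247. 319.] [ 0.368  -0.3543  0.055 ]
strip_a_c mark 0.68 [279. 203.] [ 0.6185 -0.0627  0.055 ]
strip_a_c mark 0.68 [365. 356.] [ 0.5609 -0.5463  0.055 ]
strip_a_c mask 0.85 c [ 0.4228 -0.5071] L [0.059 0.044] yaw 0.954
strip_a_c mask 0.73 c [ 0.3717 -0.3537] L [0.104 0.045] yaw -1.016
strip_a_c mask 0.67 c [ 0.6214 -0.0545] L [0.113 0.045] yaw 0.045
strip_a_c mask 0.63 c [ 0.568  -0.5407] L [0.113 0.047] yaw -0.463
strip_a_c mask 0.48 c [0.7285 0.0624] L [0.294 0.214] yaw 1.516
shift cm [ -1.55 -32.32  -0.12] rot [-0.    -0.002  0.125] dist mm 323.6
```

Request:
arm_command:
  rows:
    - [[-1.6,-32.3,0,0,0,0.123],[-1.6,-32.3,0,0,0,0.123],[-1.6,-32.3,0,0,0,0.123],[-1.6,-32.3,0,0,0,0.123],[-1.6,-32.3,0,0,0,0.123],[-1.6,-32.3,0,0,0,0.123],[-1.6,-32.3,0,0,0,0.123],[-1.6,-32.3,0,0,0,0.123],[-1.6,-32.3,0,0,0,0.123],[-1.6,-32.3,0,0,0,0.123]]
  hand: -1

```text
time: 33.87
position: [0.5543, -0.3817, 0.1581]
tool_rot: [-3.141, -0.003, 3.083]
ft_force: [-0.5, 0.6, -0.1]
gripper_width: -0.0001
grasp_force: 0.0
```

```bash
python3 - <<'E'
from h import *
s=st(); meas('strip_a_c',.045); go(.555,-.379,.06,3.1416-.055)
E
```

```text
t 33.87 p [ 0.5543 -0.3817  0.1581] rpy [-3.141e+00 -3.000e-03  3.083e+00] F [-0.5  0.6 -0.1] w -0.0001 g 0.0
strip_a_c mark 0.67 [105. 215.] [ 0.5718 -0.5062  0.045 ]
strip_a_c mark 0.67 [84. 32.] [ 0.4292 -0.4927  0.045 ]
strip_a_c mask 0.86 c [ 0.4257 -0.357 ] L [0.041 0.019] yaw 1.516
strip_a_c mask 0.69 c [ 0.4295 -0.491 ] L [0.094 0.039] yaw 0.923
strip_a_c mask 0.66 c [ 0.5736 -0.5048] L [0.097 0.039] yaw -0.512
shift cm [ 0.11 -0.22  9.87] rot [ 0.002 -0.002  0.003] dist mm 98.8
```

Request:
arm_command:
  rows:
    - [[0.1,0.1,4,0,0,0],[0.1,0.1,8,0,0,0],[0.1,0.1,10,0,0,0],[0.1,0.1,10,0,0,0],[0.1,0.1,10,0,0,0]]

```text
time: 34.43
position: [0.5553, -0.3758, 0.0592]
tool_rot: [3.14, -0.002, 3.09]
ft_force: [0.6, -0.6, -0.2]
gripper_width: -0.0
grasp_force: 0.0
```

```bash
python3 - <<'E'
from h import *
s=st(); meas('strip_a_c',.045); meas('strip_a_c',.045,'side'); go(.555,-.379,.0438,3.1416-.055,s)
E
```

```text
t 34.43 p [ 0.5553 -0.3758  0.0592] rpy [ 3.14e+00 -2.00e-03  3.09e+00] F [ 0.6 -0.6 -0.2] w -0.0 g 0.0
strip_a_c mark 0.6 [ 40. 267.] [ 0.5657 -0.4986  0.045 ]
strip_a_c mask 0.94 c [ 0.5662 -0.4996] L [0.093 0.037] yaw -0.525
strip_a_c mask 0.8 c [ 0.4474 -0.4664] L [0.041 0.036] yaw 0.949
strip_a_c mark 0.83 [248. 319.] [ 0.3708 -0.3511  0.045 ]
strip_a_c mark 0.76 [364. 357.] [ 0.5635 -0.5446  0.045 ]
strip_a_c mark 0.59 [278. 202.] [ 0.6203 -0.0493  0.045 ]
strip_a_c mark 0.58 [301. 378.] [ 0.4154 -0.519   0.045 ]
strip_a_c mark 0.38 [289. 178.] [0.7078 0.0317 0.045 ]
strip_a_c mask 0.95 c [ 0.5715 -0.5382] L [0.112 0.043] yaw -0.463
strip_a_c mask 0.89 c [ 0.4254 -0.5051] L [0.06  0.044] yaw 0.931
strip_a_c mask 0.62 c [ 0.6255 -0.0461] L [0.121 0.052] yaw 0.075
strip_a_c mask 0.56 c [ 0.3731 -0.3491] L [0.107 0.046] yaw -1.01
shift cm [ 0.01 -0.32  1.54] rot [ 0.002 -0.002  0.003] dist mm 15.7
```

Check the white strip under the finger by colour, without the networks.

```bash
python3 - <<'E'
from h import *
for c,cen in(('side',(.545,-.379)),('top',(.545,-.379)),('wrist',None)):
    im=viewer.read_camera(c); h=cv2.cvtColor(im,cv2.COLOR_RGB2HSV)
    m=((h[:,:,1]<45)&(h[:,:,2]>185)).astype(np.uint8)
    n,l,s,ce=cv2.connectedComponentsWithStats(m)
    for k in range(1,n):
        if s[k,4]>40:
            p=ray(c,ce[k],.045)
            b=cv2.boxPoints(cv2.minAreaRect(np.argwhere(l==k)[:,::-1].astype(np.float32)))
            if abs(p[0]-.545)<.12 and abs(p[1]+.37)<.1: print(c,s[k,4],np.round(p,3),[np.round(ray(c,u,.045)[:2],3).tolist() for u in b])
E
```

```text
side 431 [ 0.531 -0.381  0.045] [[0.497, -0.356], [0.596, -0.358], [0.587, -0.401], [0.491, -0.397]]
wrist 10380 [ 0.525 -0.378  0.045] [[0.492, -0.398], [0.494, -0.355], [0.587, -0.356], [0.585, -0.407]]
```

Request:
arm_command:
  rows:
    - [[0,-0.25,0.8,0,0,0],[0,-0.25,1.3,0,0,0],[0,-0.25,1.5,0,0,0],[0,-0.25,1.55,0,0,0],[0,-0.25,1.55,0,0,0]]

```text
time: 35.3
position: [0.5547, -0.3808, 0.0452]
tool_rot: [3.141, -0.0, 3.087]
ft_force: [-1.8, 1.6, 7.1]
gripper_width: -0.0003
grasp_force: 3.6
```

Request:
arm_command:
  rows:
    - [[0.3,0,0,0,0,0],[0.8,0,0,0,0,0],[1.4,0,0,0,0,0],[2,0,0,0,0,0],[2.7,0,0,0,0,0],[3.4,0,0,0,0,0],[4.1,0,0,0,0,0],[4.8,0,0,0,0,0],[5.2,0,0,0,0,0],[5.2,0,0,0,0,0]]

```text
time: 36.13
position: [0.502, -0.3783, 0.0452]
tool_rot: [-3.141, 0.0, 3.087]
ft_force: [-1.3, 1.1, 7.4]
gripper_width: 0.0003
grasp_force: 3.5
```

Request:
arm_command:
  rows:
    - [[0,0,-2,0,0,0],[0,0,-5,0,0,0],[2,0,-8,0,0,0],[4.7,0,-11,0,0,0],[4.7,0,-11,0,0,0],[4.7,0,-11,0,0,0]]
  hand: 0.5

```text
time: 36.63
position: [0.4545, -0.3761, 0.1556]
tool_rot: [-3.142, 0.002, 3.085]
ft_force: [0.7, 0.2, -0.1]
gripper_width: 0.064
grasp_force: 0.0
```

```bash
python3 - <<'E'
from h import *
s=st(); meas('strip_a_c',.045)
E
```

```text
t 36.63 p [ 0.4545 -0.3761  0.1556] rpy [-3.142e+00  2.000e-03  3.085e+00] F [ 0.7  0.2 -0.1] w 0.064 g 0.0
strip_a_c mark 0.93 [102. 150.] [ 0.4151 -0.4909  0.045 ]
strip_a_c mark 0.7 [298.  93.] [ 0.3801 -0.3343  0.045 ]
strip_a_c mark 0.59 [120. 300.] [ 0.5578 -0.5036  0.045 ]
strip_a_c mask 0.89 c [ 0.5434 -0.4999] L [0.068 0.03 ] yaw -0.485
strip_a_c mask 0.76 c [ 0.3798 -0.3337] L [0.096 0.038] yaw -0.991
strip_a_c mask 0.59 c [ 0.4137 -0.492 ] L [0.095 0.04 ] yaw 0.913
```

```bash
python3 - <<'E'
from h import *
for c in('side','wrist'):
    im=viewer.read_camera(c); h=cv2.cvtColor(im,cv2.COLOR_RGB2HSV)
    m=((h[:,:,1]<45)&(h[:,:,2]>185)).astype(np.uint8)
    n,l,s,ce=cv2.connectedComponentsWithStats(m)
    for k in range(1,n):
        if s[k,4]>40:
            p=ray(c,ce[k],.045)
            b=cv2.boxPoints(cv2.minAreaRect(np.argwhere(l==k)[:,::-1].astype(np.float32)))
            if abs(p[0]-.5)<.12 and abs(p[1]+.37)<.1: print(c,s[k,4],np.round(p,3),[np.round(ray(c,u,.045)[:2],3).tolist() for u in b])
E
```

```text
side 595 [ 0.491 -0.38   0.045] [[0.444, -0.354], [0.558, -0.356], [0.55, -0.4], [0.44, -0.396]]
wrist 5826 [ 0.491 -0.377  0.045] [[0.549, -0.405], [0.44, -0.396], [0.442, -0.353], [0.552, -0.356]]
```

Request:
arm_command:
  rows:
    - [[0,0.05,4,0,0,0],[0,0.05,8,0,0,0],[0,0.05,11,0,0,0],[0,0.05,12.5,0,0,0],[0,0.05,12.5,0,0,0],[0,0.05,12.5,0,0,0]]

```text
time: 37.38
position: [0.4557, -0.3742, 0.0281]
tool_rot: [3.14, -0.003, 3.088]
ft_force: [0.0, -1.1, 0.4]
gripper_width: 0.0642
grasp_force: 0.0
```

Request:
arm_command:
  rows:
    - [[0,0,0,0,0,0],[0,0,0,0,0,0],[0,0,0,0,0,0],[0,0,0,0,0,0],[0,0,0,0,0,0]]
  hand: -1
  force: 40

```text
time: 37.8
position: [0.4572, -0.3756, 0.0309]
tool_rot: [-3.14, 0.003, 3.088]
ft_force: [0.6, -0.7, 4.5]
gripper_width: 0.0429
grasp_force: 40.7
```

Request:
arm_command:
  rows:
    - [[0,0,-1,0,0,0],[0,0,-3,0,0,0],[0,0,-6,0,0,0],[0,0,-9,0,0,0],[0,0,-12,0,0,0],[0,0,-14,0,0,0],[0,0,-14,0,0,0]]

```text
time: 38.38
position: [0.458, -0.3768, 0.1747]
tool_rot: [-3.138, 0.007, 3.088]
ft_force: [0.3, -0.4, -0.6]
gripper_width: 0.0428
grasp_force: 40.8
```

```bash
python3 - <<'E'
from h import *
s=st(); go(.44,-.05,.17,3.1416+.07); p=S(-.191,.075); print(p)
E
```

```text
t 38.38 p [ 0.458  -0.3768  0.1747] rpy [-3.138  0.007  3.088] F [ 0.3 -0.4 -0.6] w 0.0428 g 40.84497928619385
shift cm [ 3.56 32.54  0.32] rot [-0.004  0.007 -0.124] dist mm 327.3
[0.49892205 0.09105724]
```

Request:
arm_command:
  rows:
    - [[3.5,32.5,0,0,0,-0.123],[3.5,32.5,0,0,0,-0.123],[3.5,32.5,0,0,0,-0.123],[3.5,32.5,0,0,0,-0.123],[3.5,32.5,0,0,0,-0.123],[3.5,32.5,0,0,0,-0.123],[3.5,32.5,0,0,0,-0.123],[3.5,32.5,0,0,0,-0.123],[3.5,32.5,0,0,0,-0.123],[3.5,32.5,0,0,0,-0.123]]

```text
time: 39.22
position: [0.4378, -0.046, 0.1691]
tool_rot: [3.141, -0.001, -3.067]
ft_force: [1.1, 0.7, -0.2]
gripper_width: 0.0426
grasp_force: 41.0
```

```bash
python3 - <<'E'
from h import *
s=st(); p=S(-.18,.075); print(p); go(p[0],p[1],.13,3.1416+.07)
E
```

```text
t 39.22 p [ 0.4378 -0.046   0.1691] rpy [ 3.141e+00 -1.000e-03 -3.067e+00] F [ 1.1  0.7 -0.2] w 0.0426 g 41.009849309921265
[0.50989511 0.09182661]
shift cm [-8.23 13.2   3.91] rot [ 0.001 -0.001  0.005] dist mm 160.3
```

Request:
arm_command:
  rows:
    - [[-4,7,2,0,0,0],[-8.2,13.2,4,0,0,0],[-8.2,13.2,4,0,0,0],[-8.2,13.2,4,0,0,0],[-8.2,13.2,6,0,0,0],[-8.2,13.2,9,0,0,0],[-8.2,13.2,11.5,0,0,0],[-8.2,13.2,12.2,0,0,0],[-8.2,13.2,12.2,0,0,0],[-8.2,13.2,12.2,0,0,0]]

```text
time: 40.05
position: [0.5119, 0.0877, 0.048]
tool_rot: [-3.141, 0.0, -3.074]
ft_force: [0.8, 0.1, -0.5]
gripper_width: 0.0425
grasp_force: 41.0
```

```bash
python3 - <<'E'
from h import *
s=st(); p=S(-.121,.075); go(p[0],p[1],.0425,3.1416+.07)
E
```

```text
t 40.05 p [0.5119 0.0877 0.048 ] rpy [-3.141  0.    -3.074] F [ 0.8  0.1 -0.5] w 0.0425 g 41.006784439086914
shift cm [-5.73  0.44  0.56] rot [-0.001  0.    -0.003] dist mm 57.7
```

Request:
arm_command:
  rows:
    - [[0,0.4,0.5,0,0,0],[-0.8,0.4,0.5,0,0,0],[-1.6,0.4,0.5,0,0,0],[-2.4,0.4,0.5,0,0,0],[-3.2,0.4,0.5,0,0,0],[-4,0.4,0.5,0,0,0],[-4.8,0.4,0.5,0,0,0],[-5.6,0.4,0.5,0,0,0],[-5.6,0.4,0.5,0,0,0],[-5.6,0.4,0.5,0,0,0]]

```text
time: 40.88
position: [0.5673, 0.0968, 0.0425]
tool_rot: [-3.141, -0.0, -3.072]
ft_force: [-0.2, 0.8, -0.9]
gripper_width: 0.0423
grasp_force: 41.0
```

```bash
python3 - <<'E'
from h import *
s=st(); p=S(-.121,.075); go(p[0],p[1],.040,3.1416+.07)
E
```

```text
t 40.88 p [0.5673 0.0968 0.0425] rpy [-3.141 -0.    -3.072] F [-0.2  0.8 -0.9] w 0.0423 g 41.01376175880432
shift cm [-0.14 -0.1   0.25] rot [-0.    -0.    -0.001] dist mm 3.0
```

Request:
arm_command:
  rows:
    - [[-0.1,-0.1,0.15,0,0,0],[-0.1,-0.1,0.25,0,0,0],[-0.1,-0.1,0.25,0,0,0],[-0.1,-0.1,0.25,0,0,0]]

```text
time: 41.22
position: [0.5678, 0.096, 0.0407]
tool_rot: [3.141, -0.0, -3.072]
ft_force: [-1.7, 0.4, 4.7]
gripper_width: 0.0431
grasp_force: 41.5
```

Request:
arm_command:
  rows:
    - [[0,0,0,0,0,0],[0,0,0,0,0,0],[0,0,0,0,0,0],[0,0,-3,0,0,0],[2,0,-6,0,0,0],[5,0,-10,0,0,0],[6,0,-13,0,0,0],[6,0,-13,0,0,0]]
  hand: 0.3

```text
time: 41.88
position: [0.5094, 0.0919, 0.1759]
tool_rot: [3.137, 0.008, -3.073]
ft_force: [1.3, -0.2, 0.1]
gripper_width: 0.0556
grasp_force: 0.0
```

```bash
python3 - <<'E'
from h import *
s=st(); viewer.read_camera('wrist'); viewer.read_camera('side'); viewer.read_camera('top')
for c in('wrist','side','top'): meas('strip_a_c',.055,c,new=False)
print('expect',S(-.082,.075),S(-.082,-.075))
for c in('wrist','side','top'): 
  for d in viewer.mark_of('pedal',c): print(c,'pedal',d['confidence'],ray(c,d['at'],.04))
p=S(-.225,.066); go(p[0],p[1],.09,3.1416+.07)
E
```

```text
t 41.88 p [0.5094 0.0919 0.1759] rpy [ 3.137  0.008 -3.073] F [ 1.3 -0.2  0.1] w 0.0556 g 0.0
strip_a_c mark 0.76 [ 95. 279.] [ 0.6085 -0.0473  0.055 ]
strip_a_c mask 0.55 c [ 0.5979 -0.0484] L [0.091 0.046] yaw 0.114
strip_a_c mark 0.88 [278. 202.] [ 0.6172 -0.0593  0.055 ]
strip_a_c mark 0.84 [363. 352.] [ 0.5611 -0.5378  0.055 ]
strip_a_c mark 0.79 [305. 379.] [ 0.418  -0.5263  0.055 ]
strip_a_c mark 0.72 [250. 320.] [ 0.3736 -0.3598  0.055 ]
strip_a_c mask 0.87 c [ 0.6183 -0.056 ] L [0.116 0.052] yaw 0.046
strip_a_c mask 0.86 c [ 0.4233 -0.5061] L [0.061 0.048] yaw 0.971
strip_a_c mask 0.84 c [ 0.3714 -0.354 ] L [0.109 0.047] yaw -0.985
strip_a_c mask 0.68 c [ 0.566  -0.5397] L [0.113 0.047] yaw -0.463
strip_a_c mark 0.72 [393. 226.] [ 0.4252 -0.5137  0.055 ]
strip_a_c mark 0.63 [337. 239.] [ 0.3816 -0.3147  0.055 ]
strip_a_c mark 0.6 [261. 174.] [ 0.6162 -0.0547  0.055 ]
strip_a_c mark 0.56 [390. 184.] [ 0.5735 -0.5129  0.055 ]
strip_a_c mask 0.92 c [ 0.4181 -0.4938] L [0.111 0.047] yaw 0.916
strip_a_c mask 0.76 c [ 0.5966 -0.053 ] L [0.066 0.043] yaw -0.014
strip_a_c mask 0.63 c [ 0.5808 -0.5061] L [0.103 0.042] yaw -0.476
strip_a_c mask 0.61 c [ 0.3811 -0.319 ] L [0.108 0.043] yaw -0.995
expect [0.6076551  0.09868101] [ 0.61814653 -0.05095164]
wrist pedal 0.85 [0.46328467 0.07656493 0.04      ]
side pedal 0.74 [0.59223327 0.02569245 0.04      ]
side pedal 0.67 [0.46689641 0.07483341 0.04      ]
top pedal 0.52 [0.46839625 0.07579702 0.04      ]
shift cm [ 4.31 -0.9   7.96] rot [-0.001 -0.001 -0.001] dist mm 90.9
```

```bash
python3 - <<'E'
from h import *
for c in('wrist','top','side'):
    im=viewer.read_camera(c); h=cv2.cvtColor(im,cv2.COLOR_RGB2HSV)
    m=((h[:,:,1]<45)&(h[:,:,2]>180)).astype(np.uint8)
    n,l,s,ce=cv2.connectedComponentsWithStats(m)
    for k in range(1,n):
        if s[k,4]>25:
            p=ray(c,ce[k],.055)
            b=cv2.boxPoints(cv2.minAreaRect(np.argwhere(l==k)[:,::-1].astype(np.float32)))
            if abs(p[0]-.6)<.1 and abs(p[1])<.15: 
                P=[Qs.T@(ray(c,u,.055)[:2]-O) for u in b]; print(c,s[k,4],'stand mm',np.round(np.array(P)*1000).astype(int).tolist())
E
```

```text
wrist 3518 stand mm [[-138, 54], [-138, 97], [-50, 99], [-50, 52]]
wrist 3133 stand mm [[-136, -97], [-143, -53], [-61, -54], [-53, -102]]
top 229 stand mm [[-69, -53], [-73, -103], [-135, -98], [-131, -48]]
top 55 stand mm [[-71, 66], [-72, 51], [-126, 55], [-125, 69]]
top 186 stand mm [[-72, 12], [-72, -13], [-192, -16], [-192, 9]]
side 93 stand mm [[-132, 93], [-60, 95], [-70, 58], [-141, 57]]
side 136 stand mm [[-130, -59], [-61, -58], [-71, -93], [-138, -93]]
```

Request:
arm_command:
  rows:
    - [[2,-0.5,2,0,0,0],[4.3,-1,4,0,0,0],[4.3,-1,8,0,0,0],[4.3,-1,11,0,0,0],[4.3,-1,12.5,0,0,0],[4.3,-1,12.5,0,0,0],[4.3,-1,12.5,0,0,0]]
  hand: -1

```text
time: 43.22
position: [0.4658, 0.0786, 0.0449]
tool_rot: [-3.141, -0.001, -3.073]
ft_force: [-0.3, 0.3, 0.6]
gripper_width: 0.0001
grasp_force: 0.0
```

```bash
python3 - <<'E'
from h import *
s=st(); print((Qs.T@(s['position'][:2]-O))*1000)
E
```

```text
t 43.22 p [0.4658 0.0786 0.0449] rpy [-3.141e+00 -1.000e-03 -3.073e+00] F [-0.3  0.3  0.6] w 0.0001 g 0.0
[-224.88440321   64.89742144]
```

Request:
arm_command:
  rows:
    - [[0,0,0.5,0,0,0],[0,0,1,0,0,0],[0,0,1.5,0,0,0],[0,0,2,0,0,0],[0,0,2.5,0,0,0],[0,0,2.9,0,0,0],[0,0,3.0,0,0,0],[0,0,3.0,0,0,0],[0,0,3.0,0,0,0]]

```text
time: 43.97
position: [0.4676, 0.0811, 0.0162]
tool_rot: [3.139, 0.003, -3.071]
ft_force: [0.2, 4.6, 2.5]
gripper_width: -0.0002
grasp_force: 2.4
```

```bash
python3 - <<'E'
from h import *
st(); viewer.read_camera('side')
for n,z in (('bar_press',.06),('bar_press',.025),('hearth_front',.077),('hearth_front',.086)):
    for d in viewer.mark_of(n,'side'): print(n,round(d['confidence'],2),d['at'],np.round(Qs.T@(ray('side',d['at'],z)[:2]-O),4))
E
```

```text
t 43.97 p [0.4676 0.0811 0.0162] rpy [ 3.139e+00  3.000e-03 -3.071e+00] F [0.2 4.6 2.5] w -0.0002 g 2.3525922826956958
bar_press 0.91 [212.4, 212.2] [-0.278  -0.0236]
bar_press 0.63 [348.8, 256.2] [-0.0325 -0.3475]
bar_press 0.91 [212.4, 212.2] [-0.2663  0.0058]
bar_press 0.63 [348.8, 256.2] [-0.0101 -0.3321]
hearth_front 0.65 [266.5, 180.4] [-0.0769 -0.0017]
hearth_front 0.65 [266.5, 180.4] [-0.0823 -0.0097]
```

Request:
arm_command:
  rows:
    - [[0,0,0.2,0,0,0],[0,0,0.35,0,0,0],[0,0,0.35,0,0,0],[0,0,0.35,0,0,0],[0,0,0.35,0,0,0]]

```text
time: 44.63
position: [0.4672, 0.0803, 0.0123]
tool_rot: [3.14, 0.002, -3.072]
ft_force: [1.6, 5.7, 3.3]
gripper_width: 0.0001
grasp_force: 2.5
```

```bash
python3 - <<'E'
from h import *
st(); viewer.read_camera('side')
for n,z in (('bar_press',.06),('bar_press',.025),('hearth_front',.077),('hearth_front',.086)):
    for d in viewer.mark_of(n,'side'): print(n,round(d['confidence'],2),d['at'],np.round(Qs.T@(ray('side',d['at'],z)[:2]-O),4))
for z in (.025,.03,.04,.05,.06): print(z,proj('side',[*S(-.251,0),z]))
E
```

```text
t 44.63 p [0.4672 0.0803 0.0123] rpy [ 3.140e+00  2.000e-03 -3.072e+00] F [1.6 5.7 3.3] w 0.0001 g 2.544805724755861
bar_press 0.91 [211.8, 212.9] [-0.2807 -0.0252]
bar_press 0.91 [211.8, 212.9] [-0.2691  0.0041]
hearth_front 0.98 [267.2, 179.2] [-0.072   0.0019]
hearth_front 0.98 [267.2, 179.2] [-0.0775 -0.0061]
0.025 [217.70497001 211.57678624]
0.03 [217.61060297 210.4876533 ]
0.04 [217.42006349 208.28855059]
0.05 [217.2270782  206.06121965]
0.06 [217.0315997  203.80511347]
```

```bash
python3 - <<'E'
from h import *
def red(im):
    h=cv2.cvtColor(im,cv2.COLOR_RGB2HSV); m=(((h[:,:,0]<4)|(h[:,:,0]>176))&(h[:,:,1]>200)&(h[:,:,2]>110)).astype(np.uint8)
    n,l,s,ce=cv2.connectedComponentsWithStats(m); k=1+np.argmax(s[1:,4]); return s[k],ce[k],cv2.boxPoints(cv2.minAreaRect(np.argwhere(l==k)[:,::-1].astype(np.float32)))
im=viewer.read_camera('side'); print('now',red(im))
u=proj('side',[.54,.022,.06]).astype(int)
o=cv2.imread('pics/w9.png')[:,:,::-1][:,400:800]; o=cv2.resize(np.ascontiguousarray(o),None,fx=.25,fy=.25,interpolation=cv2.INTER_AREA)
s,c,b=red(o); off=u-np.array([45,50]); print('w9',s,c+off,b+off)
# hearth edge: compare crop
B=im[u[1]-50:u[1]+46,u[0]-45:u[0]+55]; 
d=np.abs(B.astype(int)-o.astype(int)).sum(2); ys,xs=np.where(d>90); print('diff count',len(ys)); 
g0=cv2.cvtColor(o,cv2.COLOR_RGB2GRAY).astype(np.float32)[10:60,55:100]; g1=cv2.cvtColor(B,cv2.COLOR_RGB2GRAY).astype(np.float32)[10:60,55:100]
print('hearth shift px',cv2.phaseCorrelate(g0,g1)); 
for dz in(.086,.077): print(dz,proj('side',[*S(-.075,-.05),dz]))
for x in (-.265,-.225,-.2): print(x,proj('side',[*S(x,0),.06+(-.115-x)*-.31+.01]),proj('side',[*S(x,0),.06+(-.115-x)*-.05+.01]))
E
```

```text
now (array([210, 201,  22,  16, 114], dtype=int32), array([220.34210526, 208.42982456]), array([[209.82355, 211.7059 ],
       [228.79413, 200.32355],
       [231.61765, 205.02942],
       [212.64706, 216.41177]], dtype=float32))
w9 [16 65 12 11 60] [220.48333333 211.06666667] [[214.61538124 211.92306519]
 [225.2307682  204.84614563]
 [228.15384483 209.23075867]
 [217.53845787 216.30767822]]
diff count 2694
hearth shift px ((-0.16636179796067907, 1.4291126605593512), 0.6797501848008898)
0.086 [275.47633425 187.40664786]
0.077 [275.31714618 189.49931466]
-0.265 [213.63975915 213.59881406] [212.7815293  204.93445817]
-0.225 [225.06058548 206.08356329] [224.64869754 199.6698374 ]
-0.2 [232.13479183 201.42852054] [231.91856614 196.44471238]
```

Request:
arm_command:
  rows:
    - [[0,0,-0.5,0,0,0],[0,0,-1,0,0,0],[0,0,-2,0,0,0],[0,0,-4,0,0,0],[-3,0,-8,0,0,0],[-6,-3,-12,0,0,0],[-6,-6,-15,0,0,0],[-6,-6,-15,0,0,0]]

```text
time: 45.6
position: [0.5324, 0.0184, 0.1658]
tool_rot: [-3.139, 0.005, -3.076]
ft_force: [0.1, -0.0, 0.4]
gripper_width: -0.0001
grasp_force: 0.0
```

```bash
python3 - <<'E'
from h import *
st()
im=viewer.read_camera('wrist'); h=cv2.cvtColor(im,cv2.COLOR_RGB2HSV); V=h[:,:,2]>90
mr=(((h[:,:,0]<4)|(h[:,:,0]>176))&(h[:,:,1]>180)&V); my=((h[:,:,0]>20)&(h[:,:,0]<30)&(h[:,:,1]>190)&(h[:,:,2]>100))
for nm,m in(('red',mr),('yel',my)):
    n,l,s,ce=cv2.connectedComponentsWithStats(m.astype(np.uint8))
    for k in range(1,n):
        if s[k,4]>60: print(nm,s[k])
def ch(p): return
w=np.full(im.shape[:2],'.'); w[mr]='R'; w[my]='Y'; w[(h[:,:,0]>100)&(h[:,:,0]<125)&(h[:,:,1]>110)]='B'; w[(h[:,:,1]<50)&(h[:,:,2]>120)]='s'
ys,xs=np.where(mr); y0,x0=ys.min()-6,xs.min()-30
for r in w[max(y0,0):ys.max()+30:3, x0:x0+200:2]: print(''.join(r))
print(y0,x0)
E
```

```text
t 45.6 p [0.5324 0.0184 0.1658] rpy [-3.139  0.005 -3.076] F [ 0.1 -0.   0.4] w -0.0001 g 0.0
red [ 228   44   30   88 2310]
....................................................................................................
....................................................................................................
.....................R.RRRRR........................................................................
...............RRRRRRRRRRRRRR.......................................................................
...............RRRRRRRRRRRRRR.......................................................................
...............RRRRRRRRRRRRRR.......................................................................
...............RRRRRRRRRRRRRR.......................................................................
...............RRRRRRRRRRRRRR.......................................................................
...............RRRRRRRRRRRRRR.......................................................................
................RRRRRRRRRRRRR.....................................
[... 2472 characters left out ...]
....ssssssssssssss....BBB..............................................................
.................ssssssssssssss....BBB..............................................................
..................sssssssssssss....BBB..............................................................
..................sssssssssssss.....................................................................
..................sssssssssssss.....................................................................
..................sssssssssssss.....................................................................
..................sssssssssssss.....................................................................
38 198
```

```bash
python3 - <<'E'
from h import *
from scipy.optimize import least_squares
def top(t,s,x0): # t dist along bar from centre
    x=x0+t*np.cos(s); return np.array([*S(x,.001),.060+.010/np.cos(s)+(x+.115)*np.sin(s)/np.cos(s)])
f=lambda v:[proj('wrist',top(-.106,*v))[1]-44.5,proj('wrist',top(-.036,*v))[1]-132.5]
r=least_squares(f,[.25,-.165]);print(r.x,r.cost,proj('wrist',top(-.106,*r.x)),proj('wrist',top(-.036,*r.x)))
s,x0=r.x; c=top(0,s,x0); print('centre top',c,'end',top(-.106,s,x0),'tip x',x0+.106*np.cos(s))
viewer.read_camera('side')
for d in viewer.mark_of('hearth_front','side'): print(d)
for z in (.072,.077,.086): print(z,proj('side',[*S(-.075,0),z]))
go(c[0],c[1],.10,3.1416+.07)
E
```

```text
[ 0.25682147 -0.17103926] 8.077935669463161e-26 [254.31368237  44.5       ] [254.86216793 132.5       ]
centre top [0.52400968 0.01863458 0.05562202] end [0.42173732 0.0114638  0.02869722] tip x -0.06851582006051785
{'at': [266.3, 180.4], 'confidence': 0.89}
0.072 [266.66526583 181.03006642]
0.077 [266.7243003  179.87779617]
0.086 [266.83148341 177.7857319 ]
shift cm [ 0.64 -0.15  6.3 ] rot [-0.001  0.002 -0.005] dist mm 63.3
```

```bash
cat >> h.py <<'E'
def go2(p,yaw,tilt,s=None):
    s=s or sensors.observe(); q=R.from_euler('xyz',s['tool_rot'])
    t=R.from_euler('xyz',[np.pi,0,yaw])*R.from_rotvec([0,tilt,0])
    print('shift cm',np.round(q.inv().apply(np.array(p)-s['position'])*100,2),'rot',np.round((q.inv()*t).as_rotvec(),3),'toolz',t.apply([0,0,1]))
    return t
E
python3 - <<'E'
from h import *
c=np.array([*S(-.171,-.003),.0506]); s=st()
t=go2(c,3.1416+.1,-.257); z=t.apply([0,0,1]); go2(c+z*.0065,3.1416+.1,-.257); go2(c-z*.06,3.1416+.1,-.257)
E
```

```text
t 45.75 p [0.5302 0.0205 0.163 ] rpy [-3.141e+00  2.000e-03 -3.077e+00] F [-0.7  1.  -0.4] w -0.0 g 0.0
shift cm [ 0.65 -0.54 11.24] rot [-0.005 -0.255 -0.035] toolz [ 0.2529102   0.02537754 -0.96715687]
shift cm [ 0.48 -0.54 11.86] rot [-0.005 -0.255 -0.035] toolz [ 0.2529102   0.02537754 -0.96715687]
shift cm [ 2.16 -0.6   5.43] rot [-0.005 -0.255 -0.035] toolz [ 0.2529102   0.02537754 -0.96715687]
```

Request:
arm_command:
  rows:
    - [[2.2,-0.6,2,0,-0.12,-0.035],[2.2,-0.6,4,0,-0.24,-0.035],[2.2,-0.6,5.4,0,-0.255,-0.035],[2.2,-0.6,5.4,0,-0.255,-0.035],[1.7,-0.6,7,0,-0.255,-0.035],[1.2,-0.6,9,0,-0.255,-0.035],[0.7,-0.55,11,0,-0.255,-0.035],[0.5,-0.55,11.8,0,-0.255,-0.035],[0.5,-0.55,11.8,0,-0.255,-0.035],[0.5,-0.55,11.8,0,-0.255,-0.035]]
  hand: 0.1

```text
time: 46.58
position: [0.5255, 0.0175, 0.0436]
tool_rot: [-3.137, 0.254, -3.036]
ft_force: [0.6, -0.3, 1.0]
gripper_width: 0.0473
grasp_force: 0.0
```

Request:
arm_command:
  rows:
    - [[0,0,0,0,0,0],[0,0,0,0,0,0],[0,0,0,0,0,0],[0,0,0,0,0,0],[0,0,0,0,0,0]]
  hand: -1
  force: 60

```text
time: 47.0
position: [0.5261, 0.0159, 0.0447]
tool_rot: [-3.136, 0.257, -3.038]
ft_force: [-2.5, -4.8, 6.3]
gripper_width: 0.0203
grasp_force: 59.8
```

```bash
python3 - <<'E'
from h import *
s=st(); p=s['position']; yw=s['tool_rot'][2]
d=Qs@[-.02,0]; go2(p+np.array([d[0],d[1],0.0]),3.1416+.1,-.257)
d=Qs@[-.03,0]; go2(p+np.array([d[0],d[1],0.01]),3.1416+.1,-.257);go2(p+np.array([d[0],d[1],0.1]),3.1416+.1,-.257)
E
```

```text
t 47.0 p [0.5261 0.0159 0.0447] rpy [-3.136  0.257 -3.038] F [-2.5 -4.8  6.3] w 0.0203 g 59.756752252578735
shift cm [ 1.93  0.06 -0.51] rot [-0.005  0.     0.004] toolz [ 0.2529102   0.02537754 -0.96715687]
shift cm [ 2.65  0.09 -1.73] rot [-0.005  0.     0.004] toolz [ 0.2529102   0.02537754 -0.96715687]
shift cm [  0.36   0.04 -10.43] rot [-0.005  0.     0.004] toolz [ 0.2529102   0.02537754 -0.96715687]
```

Request:
arm_command:
  rows:
    - [[0.6,0,-0.15,0,0,0],[1.2,0,-0.3,0,0,0],[1.9,0.05,-0.5,0,0,0],[2.65,0.1,-1.7,0,0,0],[2,0.1,-4.5,0,0,0],[1.2,0.1,-7.5,0,0,0],[0.4,0.05,-10.4,0,0,0],[-0.5,0.05,-13.5,0,0,0],[-0.5,0.05,-13.5,0,0,0],[-0.5,0.05,-13.5,0,0,0]]

```text
time: 47.83
position: [0.4965, 0.0168, 0.1769]
tool_rot: [-3.14, 0.257, -3.036]
ft_force: [-1.2, 0.3, -5.3]
gripper_width: 0.0202
grasp_force: 61.5
```

```bash
python3 - <<'E'
from h import *
s=st(); go2([.4985,-.14,.17],3.1416,0)
viewer.read_camera('top');viewer.read_camera('side')
for n,z in(('strip_a_c',.055),('hearth_front',.077),('hearth',.055),('rack',0)):
  for c in('top','side'): 
    for d in viewer.mark_of(n,c): print(n,c,round(d['confidence'],2),np.round(ray(c,d['at'],z),3),np.round(Qs.T@(ray(c,d['at'],z)[:2]-O),3))
E
```

```text
t 47.83 p [0.4965 0.0168 0.1769] rpy [-3.14   0.257 -3.036] F [-1.2  0.3 -5.3] w 0.0202 g 61.529256105422974
shift cm [  1.59 -15.61   0.32] rot [0.012 0.257 0.105] toolz [-8.99675774e-22  1.22464680e-16 -1.00000000e+00]
strip_a_c top 0.71 [ 0.38  -0.309  0.055] [-0.338 -0.316]
strip_a_c top 0.71 [ 0.577 -0.502  0.055] [-0.155 -0.522]
strip_a_c top 0.64 [ 0.42  -0.507  0.055] [-0.312 -0.516]
strip_a_c top 0.59 [ 0.616 -0.061  0.055] [-0.084 -0.085]
strip_a_c top 0.27 [0.514 0.325 0.055] [-0.16   0.307]
strip_a_c side 0.93 [ 0.558 -0.548  0.055] [-0.177 -0.566]
strip_a_c side 0.77 [ 0.374 -0.355  0.055] [-0.346 -0.362]
strip_a_c side 0.7 [ 0.415 -0.52   0.055] [-0.318 -0.528]
strip_a_c side 0.63 [ 0.613 -0.051  0.055] [-0.087 -0.075]
hearth_front top 0.76 [0.606 0.016 0.077] [-0.089 -0.007]
hearth_front side 0.66 [0.622 0.034 0.077] [-0.072  0.009]
hearth_front side 0.63 [0.341 0.322 0.077] [-0.332  0.316]
hearth_front side 0.46 [0.458 0.038 0.077] [-0.236  0.025]
hearth_front side 0.24 [ 0.61  -0.062  0.077] [-0.091 -0.086]
hearth top 0.98 [0.686 0.026 0.055] [-0.009 -0.003]
hearth side 0.75 [0.691 0.023 0.055] [-0.004 -0.007]
rack top 0.9 [ 0.506 -0.219  0.   ] [-0.206 -0.235]
rack side 0.76 [ 0.498 -0.213  0.   ] [-0.213 -0.229]
```

Request:
arm_command:
  rows:
    - [[0.5,-4,0,0,0.1,0.04],[1,-8,0,0,0.2,0.08],[1.5,-12,0.2,0,0.257,0.105],[1.6,-15.6,0.3,0.012,0.257,0.105],[1.6,-15.6,0.3,0.012,0.257,0.105],[1.6,-15.6,0.3,0.012,0.257,0.105],[1.6,-15.6,0.3,0.012,0.257,0.105]]

```text
time: 48.92
position: [0.4978, -0.1408, 0.1688]
tool_rot: [-3.139, -0.002, 3.14]
ft_force: [0.4, 1.8, -3.4]
gripper_width: 0.0204
grasp_force: 61.7
```

```bash
python3 - <<'E'
from h import *
s=st(); go2([.4985,-.2165,.045],3.138,0); viewer.read_camera('wrist')
for n,z in(('bar_c',s['position'][2]+.0065),('bar_press',s['position'][2]+.0115)):
    for d in viewer.mark_of(n,'wrist'): print(n,round(d['confidence'],2),np.round(ray('wrist',d['at'],z),3))
    for d in viewer.mark_of(n,'side'): print(n,round(d['confidence'],2),np.round(ray('side',d['at'],z),3))
E
```

```text
t 48.92 p [ 0.4978 -0.1408  0.1688] rpy [-3.139e+00 -2.000e-03  3.140e+00] F [ 0.4  1.8 -3.4] w 0.0204 g 61.65599226951599
shift cm [-0.11 -7.54 12.4 ] rot [-0.002 -0.002  0.002] toolz [ 4.39972225e-19  1.22463890e-16 -1.00000000e+00]
bar_c 0.67 [ 0.496 -0.139  0.175]
bar_press 0.71 [ 0.403 -0.138  0.18 ]
bar_press 0.66 [ 0.398 -0.009  0.18 ]
```

Request:
arm_command:
  rows:
    - [[-0.1,-4,0,0,0,0],[-0.1,-7.5,0,0,0,0],[-0.1,-7.5,0,0,0,0],[-0.1,-7.5,4,0,0,0],[-0.1,-7.5,8,0,0,0],[-0.1,-7.5,11,0,0,0],[-0.1,-7.5,12.4,0,0,0],[-0.1,-7.5,12.4,0,0,0],[-0.1,-7.5,12.4,0,0,0]]

```text
time: 49.92
position: [0.4984, -0.216, 0.0453]
tool_rot: [-3.139, -0.003, 3.141]
ft_force: [-0.7, -1.0, -2.3]
gripper_width: 0.02
grasp_force: 61.6
```

Request:
arm_command:
  rows:
    - [[0,0,0.5,0,0,0],[0,0,0.9,0,0,0],[0,0,1.2,0,0,0],[0,0,1.4,0,0,0],[0,0,1.4,0,0,0],[0,0,1.4,0,0,0]]

```text
time: 50.42
position: [0.4985, -0.2167, 0.0316]
tool_rot: [-3.139, -0.002, 3.14]
ft_force: [-0.5, -0.9, -3.2]
gripper_width: 0.0203
grasp_force: 61.7
```

Still hanging (−3 N); lower until the rack takes the weight.

Request:
arm_command:
  rows:
    - [[0,0,0.1,0,0,0],[0,0,0.2,0,0,0],[0,0,0.3,0,0,0],[0,0,0.3,0,0,0],[0,0,0.3,0,0,0]]

```text
time: 50.83
position: [0.4988, -0.2169, 0.0302]
tool_rot: [-3.14, -0.001, 3.14]
ft_force: [-2.9, 1.9, 11.9]
gripper_width: 0.02
grasp_force: 63.4
```

Contact. Release and lift away.

Request:
arm_command:
  rows:
    - [[0,0,-0.1,0,0,0],[0,0,-0.1,0,0,0],[0,0,-0.1,0,0,0],[0,0,-0.1,0,0,0],[0,0,-3,0,0,0],[0,0,-7,0,0,0],[1,0,-11,0,0,0],[3,0,-15,0,0,0],[3,0,-18,0,0,0],[3,0,-18,0,0,0]]
  hand: 0.1

```text
time: 51.67
position: [0.4713, -0.2188, 0.2146]
tool_rot: [-3.137, 0.01, 3.138]
ft_force: [1.1, -0.5, -0.8]
gripper_width: 0.047
grasp_force: 0.0
```

```bash
python3 - <<'E'
from h import *
s=st()
for c in('wrist','top','side'): viewer.read_camera(c)
for n,z in(('bar_c',.04),('rack',.03),('brick_a_c',.03),('strip_a_c',.055),('hearth',.055),('hearth_front',.077)):
  for c in('wrist','top','side'):
    for d in viewer.mark_of(n,c): print(n,c,round(d['confidence'],2),np.round(ray(c,d['at'],z)[:2],3))
print('expect bar .499 -.216; strips',S(-.082,.075),S(-.082,-.075))
im=viewer.read_camera('side'); h=cv2.cvtColor(im,cv2.COLOR_RGB2HSV)
m=((h[:,:,1]<45)&(h[:,:,2]>180)).astype(np.uint8); n,l,ss,ce=cv2.connectedComponentsWithStats(m)
for k in range(1,n):
  p=ray('side',ce[k],.055)
  if ss[k,4]>25 and abs(p[0]-.6)<.1 and abs(p[1])<.15:
    b=cv2.boxPoints(cv2.minAreaRect(np.argwhere(l==k)[:,::-1].astype(np.float32))); print(ss[k,4],np.round([1000*(Qs.T@(ray('side',u,.055)[:2]-O)) for u in b]).tolist())
u=proj('side',[.54,.022,.06]).astype(int)
o=cv2.resize(np.ascontiguousarray(cv2.imread('pics/w9.png')[:,400:800]),None,fx=.25,fy=.25,interpolation=cv2.INTER_AREA)
B=im[u[1]-50:u[1]+46,u[0]-45:u[0]+55]; g=lambda x,c:cv2.cvtColor(x,c).astype(np.float32)[10:60,60:100]
print('hearth shift',cv2.phaseCorrelate(g(o,cv2.COLOR_BGR2GRAY),g(B,cv2.COLOR_RGB2GRAY)))
E
```

```text
t 51.67 p [ 0.4713 -0.2188  0.2146] rpy [-3.137  0.01   3.138] F [ 1.1 -0.5 -0.8] w 0.047 g 0.0
bar_c wrist 0.78 [ 0.489 -0.212]
bar_c top 0.7 [ 0.494 -0.211]
bar_c side 0.87 [ 0.499 -0.225]
rack wrist 0.83 [ 0.473 -0.213]
rack top 0.55 [ 0.499 -0.196]
rack side 0.97 [ 0.486 -0.233]
brick_a_c top 0.63 [ 0.618 -0.044]
brick_a_c top 0.49 [0.568 0.338]
brick_a_c side 0.48 [0.568 0.316]
strip_a_c wrist 0.98 [ 0.379 -0.307]
strip_a_c wrist 0.81 [ 0.605 -0.057]
strip_a_c wrist 0.67 [ 0.551 -0.476]
strip_a_c top 0.81 [ 0.584 -0.514]
strip_a_c top 0.72 [ 0.421 -0.504]
strip_a_c top 0.66 [ 0.379 -0.314]
strip_a_c top 0.59 [0.567 0.334]
strip_a_c top 0.56 [ 0.608 -0.059]
strip_a_c top 0.43 [0.464 0.328]
strip_a_c side 0.96 [ 0.567 -0.544]
strip_a_c side 0.91 [ 0.412 -0.518]
strip_a_c side 0.59 [ 0.372 -0.353]
strip_a_c side 0.49 [ 0.621 -0.052]
hearth wrist 0.67 [0.674 0.02 ]
hearth wrist 0.53 [0.576 0.026]
hearth top 0.6 [0.694 0.033]
hearth_front wrist 0.84 [0.605 0.016]
hearth_front top 0.84 [0.611 0.02 ]
hearth_front top 0.65 [0.448 0.321]
hearth_front top 0.36 [0.688 0.301]
hearth_front side 0.94 [0.624 0.013]
expect bar .499 -.216; strips [0.6076551  0.09868101] [ 0.61814653 -0.05095164]
36 [[-149.0, 73.0], [-127.0, 106.0], [-110.0, 91.0], [-132.0, 58.0]]
45 [[-89.0, -60.0], [-70.0, -56.0], [-74.0, -94.0], [-93.0, -98.0]]
hearth shift ((-0.5550065754023557, 1.545737114852031), 0.4683951292037964)
```

```bash
python3 - <<'E'
from h import *
for c in('side','top'):
  im=viewer.read_camera(c); h=cv2.cvtColor(im,cv2.COLOR_RGB2HSV)
  for v in(130,155):
    m=((h[:,:,1]<60)&(h[:,:,2]>v)).astype(np.uint8); n,l,ss,ce=cv2.connectedComponentsWithStats(m)
    for k in range(1,n):
      p=ray(c,ce[k],.055)
      if ss[k,4]>25 and abs(p[0]-.6)<.1 and abs(p[1])<.15:
        b=cv2.boxPoints(cv2.minAreaRect(np.argwhere(l==k)[:,::-1].astype(np.float32))); print(c,v,ss[k,4],np.round([1000*(Qs.T@(ray(c,u,.055)[:2]-O)) for u in b]).tolist())
  if c=='side':
    for y in(-.075,.075):
      for x in(-.14,-.12,-.10,-.085):
        u=np.round(proj(c,[*S(x,y),.055])).astype(int); print(y,x,u,im[u[1],u[0]],end=' ')
E
```

```text
side 130 52 [[-128.0, 107.0], [-105.0, 94.0], [-129.0, 52.0], [-151.0, 64.0]]
side 130 365 [[-75.0, -38.0], [86.0, -101.0], [39.0, -169.0], [-112.0, -108.0]]
side 155 52 [[-128.0, 107.0], [-105.0, 94.0], [-129.0, 52.0], [-151.0, 64.0]]
side 155 82 [[-79.0, -50.0], [-35.0, -75.0], [-60.0, -111.0], [-102.0, -86.0]]
-0.075 -0.14 [261 207] [22 15 18] -0.075 -0.12 [267 205] [72 66 60] -0.075 -0.1 [273 202] [87 83 76] -0.075 -0.085 [277 201] [242 233 206] 0.075 -0.14 [237 178] [140  82  40] 0.075 -0.12 [243 176] [252 233 204] 0.075 -0.1 [248 174] [11 13 16] 0.075 -0.085 [252 172] [57 55 52] top 130 924 [[78.0, 111.0], [77.0, -118.0], [-140.0, -114.0], [-138.0, 109.0]]
top 130 50 [[-104.0, 13.0], [-102.0, -16.0], [-123.0, -18.0], [-126.0, 11.0]]
top 155 817 [[78.0, 110.0], [77.0, -118.0], [-140.0, -114.0], [-138.0, 108.0]]
top 155 39 [[-119.0, 11.0], [-104.0, 10.0], [-107.0, -18.0], [-121.0, -17.0]]
```

```bash
python3 -c "
from h import *
print(sign_off())"
```

```text
the job is handed in; nothing more can be done
None
```

I handed the job in at about 52 s of the 210 s allowed. Both bricks are on the tile, a strip is under each front foot, the hearth has been let down and the bar is back on its rack. I had used all 14 picture views by then, so the final checks were camera measurements only, and the side camera's view of the strips was partly blocked by the arm.

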